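# Pack a specimen for the pass-through box

### The arm

A 6-joint arm with a two-finger parallel gripper is mounted at the origin on the work surface. World frame = base frame: x ahead of the robot, y to its left, z up, the work surface at z = 0. Lengths are in mm, angles in rad, forces in N, time in s.
With the tool pointing down it reaches from about 275 to 1000 mm from the base axis. Payload 8.4 kg.
Tool frame: the origin (TCP) lies between the finger pads; the fingertips stand 19 mm ahead of it and the grasp point (between the pads) is the TCP; z points along the fingers, y is the direction in which the jaws open and shut (so a half turn about z gives the same grasp; the last joint's range is limited). The gripper opens to 85 mm and grips with 20 to 120 N. Pads are 22 mm wide; open, the fingers measure 114 mm over their backs; the gripper's body (76 mm by 85 mm) begins 54 mm behind the grasp point. The pads swing forward as they close: fully open they stand 13 mm farther back than shut.
Start: joints at [1.337, 0.353, 1.633, -0, 1.155, -0.002], TCP at [143.579, 608.287, 250.281] pointing down, gripper open.
Joint ranges: [-2.63, 2.63], [-0.92, 2.1], [0.06, 2.66], [-1.3, 4.44], [0, 2.69], [-3.02, 3.02]. Speed limits (rad/s): [2.22, 2.22, 2.79, 3.14, 3.14, 3.14].

### API

Orientations are given as a unit quaternion [w, x, y, z].
In Python, from station import manip gives the robot as it stands. The module is installed in compiled form; this text tells all that it offers.
- The arm moves only by the tool move_arm, never from a script. Its argument "moves" is a list of rows, each a list of 5 numbers: the shift along the tool's x, y, z as a fraction of full scale, then the turn about the tool's z as a fraction of full scale, then the closure in counts, from 0 (fully open) to 255 (shut). In form: [[tx, ty, tz, twist, grip], ...]. A call has 1 to 8 rows; each row shifts and turns the pose as measured when the row begins, along the tool's axes as they then stand; what a row does not reach is not made up. Full scale, the value 1, is 20 cm for a shift and pi/4 rad for a turn. A row lasts 1/12 s, in which the tool goes at most 41.7 mm and 7.16 degrees, less where a joint would pass 70% of its speed; a pose out of reach is approached as far as the arm can. A call with a number of a shift or a turn outside -1 to 1 is refused whole. A call with a gripper value outside its range is refused whole. The fingers move at their own pace and stop on an object; "squeeze" is the grip in N (left out, the last holds). Time passes only in rows, so rows that do not move let the fingers close. It gives the time, the measured TCP pose, the force and the opening at its end, in the units of the state.
- manip.state(): the state, without advancing time (a new reading comes with each control period).
- manip.get_image(name): name is "scene" or "top" or "wrist"; returns a dict with "img" (400x640x3 uint8, blue, green, red), "fx", "fy", "cx", "cy" (pixels), "k1" (the pictures are not rectified: a ray, as slopes to the right and down, at radius r is drawn at 1 + k1 r^2 times it, then the intrinsics apply), "rvec" (rotation vector, rad) and "tvec" (3), from world to camera coordinates, as OpenCV has them. Camera axes: x right, y down, z forward; pixel columns grow to the right and rows downward; lengths in mm; the calibration is good to about 2 mm. A picture is of the moment at which its call begins. There is no depth.
- manip.sign_off(): hands the job in, once; it reports no verdict.
The state is a dict: "t": time; "joint_pos": joint angles; "qvel": joint speeds; "joint_efforts": joint torques, N m; "eef_pos": TCP position; "orientation": TCP orientation; "ft_force": force on the tool from outside, world axes, zero at the start; "moment": the same for the moment, N m; "width": finger opening in mm.
Only numpy, scipy, OpenCV 4.12 (cv2) and the standard library are available. Lean on these libraries where they do the work, as an engineer would, in place of code of your own. Each camera call takes 0.05 s, during which the arm holds its last target.

### The job

Pack the specimen for transfer in this order: stand the steel canister in the round steel dish, then the open grey cup in the canister, then the tall specimen tube in the cup, and then put the domed lid over the tube so that it rests flat on the cup's rim. The squat amber jar is the reserve sample: at any time, stand it in the square steel dish. Set things down, do not drop them, keep the tube and the jar upright throughout, and leave the mouse and the marker where they are.

Things in the scene. Friction and masses are not known exactly. Their poses are not given: they have to be found in the camera images.
- round_dish: Round shallow stainless dish, fixed to the table, 100 mm across at the foot and 116 mm at the rim, 12 mm high, floor 4 mm thick (inside about 92 mm across at the floor, flaring outward). Origin: centre of its underside, on the table; z up.
- square_dish: Square shallow stainless dish, fixed to the table, 100 x 100 mm, 14 mm high, walls and floor 4 mm thick (92 mm inside). Origin: centre of its underside; x and y along its sides, z up.
- canister: Open round stainless canister, straight sided, outer diameter 66 mm, 50 mm high, wall 3 mm (60 mm inside), bottom 4 mm thick, 0.16 kg. Stands upright, open end up. Origin: centre of its underside; z up to its mouth.
- cup: Open round grey plastic cup, straight sided, outer diameter 46 mm, 75 mm high, wall 4 mm (38 mm inside), bottom 4 mm thick, 0.07 kg. Stands upright, open end up; inside the canister it rises 29 mm over the canister's rim. Origin: centre of its underside; z up to its mouth.
- tube: Tall slim closed specimen tube, white with a grey cap of the same width, diameter 28 mm, 100 mm high, flat foot, edge of the cap's top bevelled 4 mm, 0.05 kg. Stands upright; inside the cup it rises 29 mm over the cup's rim. Origin: centre of its underside; z up to the cap.
- lid: Grey plastic domed lid, standing with its open side down: a closed-topped straight dome of outer diameter 44 mm, 42 mm high in all, with a flange of diameter 62 mm and 6 mm thickness round its lower edge; bore 37 mm across and 36 mm deep, open below. 0.05 kg. Its flange rests on the cup's rim, the dome covers the tube. Origin: centre of its underside (lower face of the flange); z up to the closed top.
- jar: Squat closed amber jar with a white cap and paper label, diameter 58 mm, 60 mm high, 0.15 kg. Stands upright. Origin: centre of its underside; z up to the cap.
- mouse: Bystander: black computer mouse, 100 x 58 mm, 32 mm high, long axis along its x. Loose. Origin: centre of its underside.
- marker: Bystander: marker pen lying on the table, 125 mm long along its x, 12 mm thick, white with black cap. Loose, does not roll. Origin: centre of its underside.
Things that resemble listed ones, but are neither listed nor needed, are in the scene too. Leave any brown or purple look-alike of the jar alone.

How it is judged:
By the outcome, as a careful person would: the job done as asked, in the order asked, and still so for the second after the job is handed in, with the robot touching nothing.
It also fails if it takes over 123 s, if anything falls off the work surface, if the arm or the gripper's body presses on something with over 40 N, if the wrist force passes 120 N, or if a joint passes its speed limit or range.

## Working session

There is one attempt and no reset: what is moved stays moved. The work goes in short steps, Python scripts to look and compute and a tool call to move; the robot and the scene stay as the last step left them, time stands still between calls to the robot, and variables do not carry over. Pictures are saved under pics/ and viewed, and the job is handed in when it is done.

Besides the shell and the picture viewer there is one more tool, called after "Emit:" by a JSON object that holds its "name" and its "arguments". move_arm: Moves the arm, as the interface text tells. Shift numbers are shares of 20 cm and turn numbers shares of pi/4 rad, none past 1 either way. Its arguments: {"type":"object","properties":{"moves":{"type":"array","items":{"type":"array","items":{"type":"number"}}},"squeeze":{"type":"number"}},"required":["moves"]}

```bash
mkdir -p pics; ls
cat > h.py <<'E'
import cv2, numpy as np
from station import manip
def snap(n,f):
    d=manip.get_image(n); cv2.imwrite('pics/'+f+'.png',d['img']); 
    np.savez('pics/'+f+'.npz',**d); return d
def load(f): return dict(np.load('pics/'+f+'.npz'))
def und(d,u,v):
    x=(u-d['cx'])/d['fx'];y=(v-d['cy'])/d['fy'];rd=np.hypot(x,y);r=rd
    for _ in range(30): r=rd/(1+d['k1']*r*r)
    s=r/rd if rd>0 else 1
    return np.array([x*s,y*s,1.])
def px2w(d,u,v,z):
    R=cv2.Rodrigues(np.array(d['rvec'],float))[0];t=np.array(d['tvec'],float).ravel()
    c=-R.T@t; ray=R.T@und(d,u,v); return c+ray*(z-c[2])/ray[2]
def w2px(d,P):
    K=np.array([[d['fx'],0,d['cx']],[0,d['fy'],d['cy']],[0,0,1]],float)
    return cv2.projectPoints(np.array(P,float).reshape(-1,3),np.array(d['rvec'],float),np.array(d['tvec'],float),K,np.array([float(d['k1']),0,0,0]))[0].reshape(-1,2)
def crop(f,x0,y0,x1,y1,s,o):
    im=cv2.imread('pics/'+f+'.png')[y0:y1,x0:x1]; cv2.imwrite('pics/'+o+'.png',cv2.resize(im,None,fx=s,fy=s,interpolation=cv2.INTER_CUBIC))
E
python3 - <<'E'
from h import *
for n in ['scene','top','wrist']:
    d=snap(n,n+'0'); R=cv2.Rodrigues(np.array(d['rvec'],float))[0]; print(n,d['fx'],d['cx'],d['cy'],d['k1'],-R.T@np.array(d['tvec']).ravel(), R[2])
print(manip.state())
E
```

```text
pics
scene 508.0223253205786 327.99672646597907 199.162970822757 0.05605671835473868 [ 916.35517009  694.45797667 1098.41489289] [-0.30757567 -0.53702415 -0.78549492]
top 443.0830535428951 318.5023162338888 195.69150358232002 -0.07171273385394493 [2.74970410e+02 7.05289734e-02 1.14401262e+03] [ 0.20674048  0.00911366 -0.97835337]
wrist 324.61978225623244 314.07189011341217 201.53996845524145 -0.05245680905664841 [ 80.42243235 622.31806238 372.95648993] [ 0.25179631 -0.05920193 -0.96596778]
{'t': 0.15, 'joint_pos': array([ 1.33662059e+00,  3.53511168e-01,  1.63391248e+00,  3.26412763e-05,
        1.15521198e+00, -2.40228141e-03]), 'qvel': array([ 4.23019062e-04, -1.78861546e-03, -1.47519726e-03,  5.86814767e-04,
       -2.87047033e-05,  1.84281257e-03]), 'joint_efforts': array([ 2.33468800e-04, -6.05638576e+01, -3.42338169e+01,  4.01858915e-05,
        6.09367853e-03, -2.79259069e-05]), 'eef_pos': array([143.48276789, 607.97886102, 249.74207613]), 'orientation': array([-7.63659191e-05,  1.15634052e-01,  9.93291747e-01, -5.16079574e-04]), 'ft_force': array([-0.48948426,  0.17298335, -0.57327771]), 'moment': array([-0.01421733,  0.00260426, -0.02248108]), 'width': 85.56235144253714}
```

View pics/scene0.png

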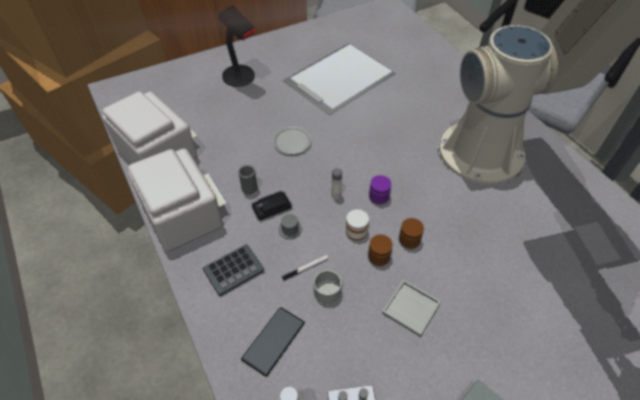

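View pics/top0.png

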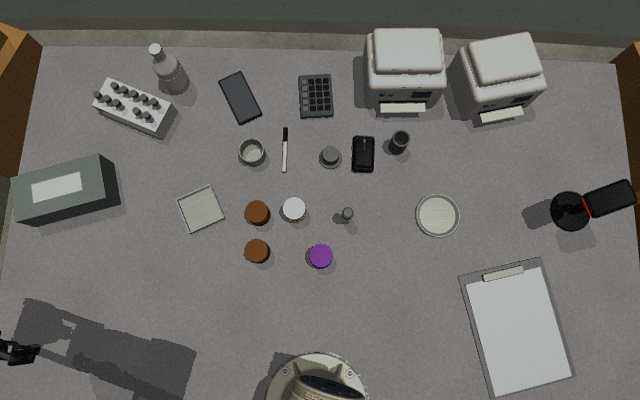

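View pics/wrist0.png

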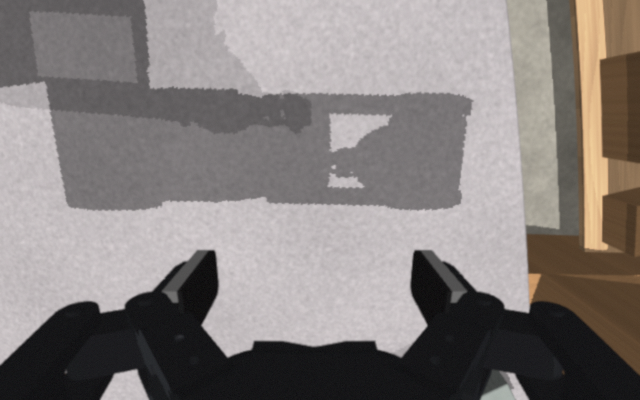

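Run:
```python
from h import *
crop('top0',170,120,330,240,5,'t0a')
crop('top0',310,120,470,240,5,'t0b')
crop('scene0',230,120,390,240,5,'s0a')
crop('scene0',300,180,460,335,3.8,'s0b')
```

```text
(no output)
```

View pics/t0a.png

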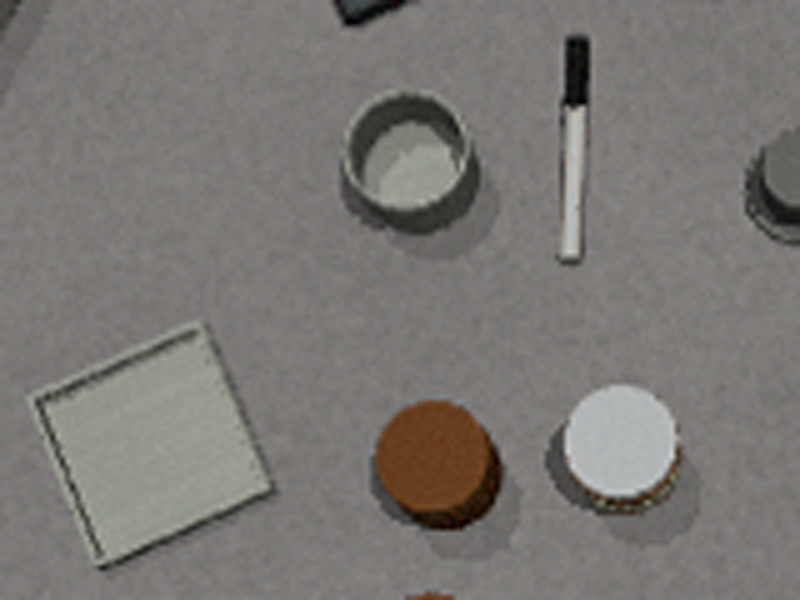

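View pics/t0b.png

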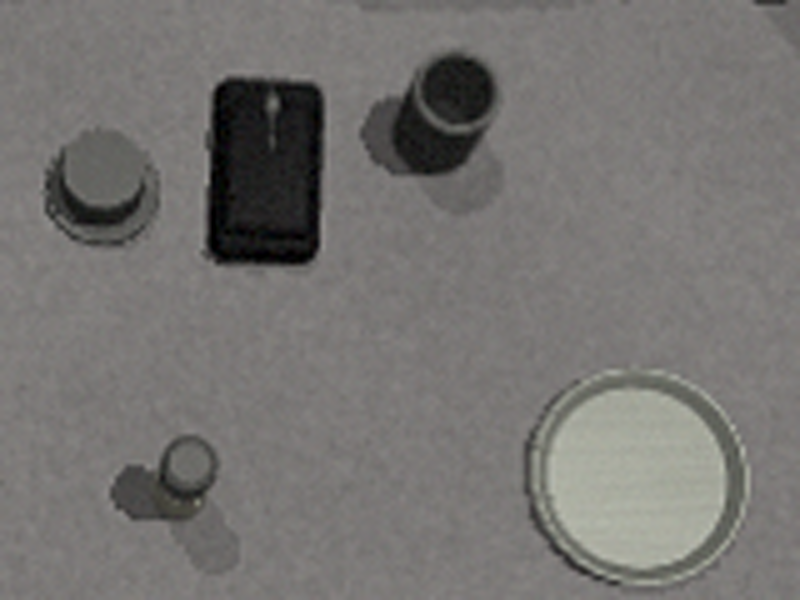

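View pics/s0a.png

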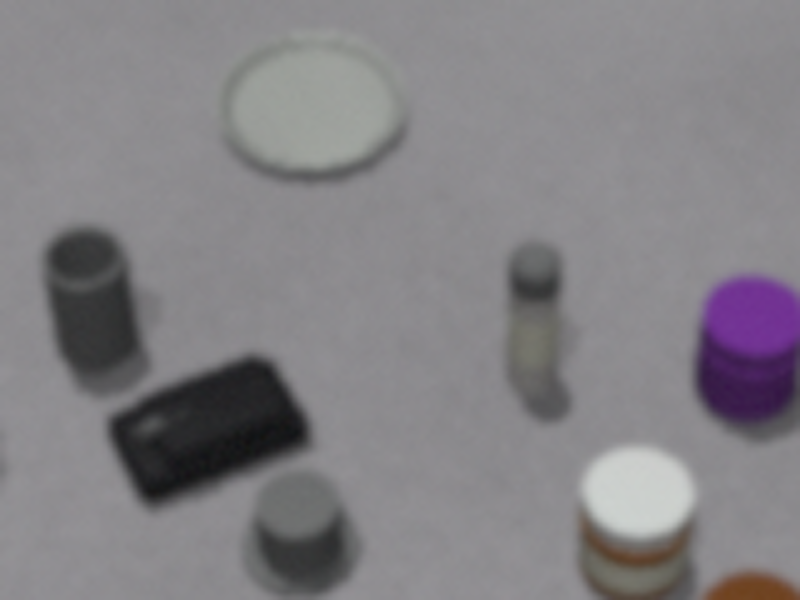

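View pics/s0b.png

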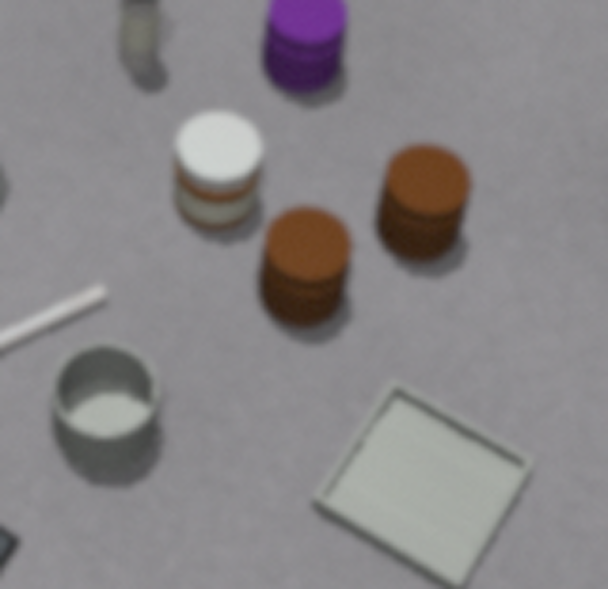

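Run:
```python
from h import *
t=load('top0');s=load('scene0')
def c(d,u,v,k,x0,y0,z): return px2w(d,(u+.5)/k-.5+x0,(v+.5)/k-.5+y0,z).round(1)
print('can',c(t,407,152,5,170,120,50),c(s,107,392,3.8,300,180,50))
print('jar',c(t,621,440,5,170,120,60),c(s,638,493,5,230,120,60),c(s,219,148,3.8,300,180,60))
print('brown',c(t,435,456,5,170,120,60),c(s,308,246,3.8,300,180,60))
print('lid',c(t,104,170,5,310,120,42),c(s,299,507,5,230,120,42),'flange',c(t,102,190,5,310,120,6))
print('cup',c(t,456,91,5,310,120,75),c(s,85,258,5,230,120,75))
print('tube',c(t,189,463,5,310,120,100),c(s,535,262,5,230,120,100))
print('dish',c(t,638,478,5,310,120,12),c(s,314,104,5,230,120,12))
q=[c(t,*p,5,170,120,14) for p in [(203,320),(30,400),(103,568),(273,490)]];print('sq',q,np.mean(q,0))
q=[c(s,*p,3.8,300,180,14) for p in [(398,383),(533,463),(460,588),(314,504)]];print('sq',q,np.mean(q,0))
print('mouse',c(t,266,170,5,310,120,20),'x', c(t,266,77,5,310,120,20),c(t,266,264,5,310,120,20),c(t,208,170,5,310,120,20),c(t,324,170,5,310,120,20))
print('marker',c(t,577,37,5,170,120,6),c(t,570,262,5,170,120,6))
```

```text
can [620.9 189.   50. ] [625.6 194.   50. ]
jar [471.6  70.5  60. ] [474.2  73.2  60. ] [474.7  74.3  60. ]
brown [460.3 162.7  60. ] [464.4 167.9  60. ]
lid [620.5 -16.6  42. ] [623.9 -12.3  42. ] flange [620.6 -16.4   6. ]
cup [ 658.6 -194.    75. ] [ 661.2 -191.3   75. ]
tube [457.7 -60.6 100. ] [462.  -56.6 100. ]
dish [ 473.1 -299.6   12. ] [ 476.8 -294.5   12. ]
sq [array([536.4, 296.9,  14. ]), array([490.3, 384.9,  14. ]), array([403.5, 337.8,  14. ]), array([447.3, 252.6,  14. ])] [469.375 318.05   14.   ]
sq [array([449.8, 259. ,  14. ]), array([408. , 344.5,  14. ]), array([494.9, 389.4,  14. ]), array([541.7, 303.6,  14. ])] [473.6   324.125  14.   ]
mouse [ 630.5 -102.7   20. ] x [ 682.5 -102.1   20. ] [ 579.  -103.4   20. ] [629.4 -72.   20. ] [ 631.6 -133.5   20. ]
marker [703.2 108.5   6. ] [576.5 105.6   6. ]
```

Emit:
{"name": "move_arm", "arguments": {"moves": [[0,0,0,-0.148,0],[0,0,0,-0.147,0],[-0.15,-0.13,0,0,0],[-0.15,-0.13,0,0,0],[-0.15,-0.13,0,0,0],[-0.15,-0.13,0,0,0],[-0.15,-0.13,0,0,0],[-0.15,-0.13,0,0,0]], "squeeze": 30}}

```text
t: 0.82
eef_pos: [325.0, 452.5, 247.0]
orientation: [-0.002, -0.011, 1.0, -0.001]
ft_force: [0.6, 1.1, -0.0]
width: 85.2
```

```bash
cat >> h.py <<'E'
def go(x=None,y=None,z=None,yaw=None):
    s=manip.state(); w,a,b,c=s['orientation']; p=s['eef_pos']
    from scipy.spatial.transform import Rotation as Ro
    R=Ro.from_quat([a,b,c,w]).as_matrix()
    Y=np.degrees(np.arctan2(R[1,1],R[0,1]))
    print('t',round(s['t'],2),'pos',p.round(1),'yaw',Y.round(2),'z',R[:,2].round(3),'F',s['ft_force'].round(1),'w',round(s['width'],1),'qv',np.abs(s['qvel']).max().round(3))
    T=p.copy()
    for i,v in enumerate((x,y,z)):
        if v is not None:T[i]=v
    d=R.T@(T-p)/200
    print('shift',d.round(4),'rows',(np.linalg.norm(d)/.2).round(1), 'twist',None if yaw is None else -((yaw-Y+90)%180-90)/45, 'J',s['joint_pos'].round(2))
E
python3 -c "
from h import *
go(623,191,250,90)"
```

```text
t 0.82 pos [325.  452.5 247. ] yaw 91.3 z [-0.003 -0.002 -1.   ] F [ 0.6  1.1 -0. ] w 85.2 qv 0.881
shift [-1.4598 -1.3413 -0.0174] rows 9.9 twist 0.028958724427104066 J [ 0.94  0.25  1.78  0.    1.11 -0.65]
```

Emit:
{"name": "move_arm", "arguments": {"moves": [[-0.15,-0.136,0,0.03,0],[-0.15,-0.136,0,0,0],[-0.15,-0.136,0,0,0],[-0.15,-0.136,0,0,0],[-0.15,-0.136,0,0,0],[-0.15,-0.136,0,0,0],[-0.15,-0.136,0,0,0],[-0.15,-0.136,0,0,0]]}}

```text
t: 1.48
eef_pos: [570.0, 226.0, 246.0]
orientation: [-0.002, 0.001, 1.0, -0.001]
ft_force: [0.6, 0.3, -0.2]
width: 85.2
```

```bash
python3 -c "
from h import *
go(623,191,200,90)"
```

```text
t 1.48 pos [570. 226. 246.] yaw 89.92 z [-0.004 -0.002 -1.   ] F [ 0.6  0.3 -0.2] w 85.2 qv 0.749
shift [-0.2659 -0.1744  0.2292] rows 2.0 twist -0.0017680918889857998 J [ 0.38  0.34  1.66 -0.    1.14 -1.19]
```

Emit:
{"name": "move_arm", "arguments": {"moves": [[-0.13,-0.08,0.1,0,0],[-0.1,-0.06,0.1,0,0],[-0.02,-0.02,0,0,0],[0,0,0,0,0],[0,0,0,0,0]]}}

```text
t: 1.9
eef_pos: [627.4, 184.7, 204.0]
orientation: [-0.001, 0.005, 1.0, -0.001]
ft_force: [-0.3, 0.4, 0.1]
width: 85.4
```

```bash
python3 -c "
from h import *
go(623,191,200,90)
d=snap('wrist','w1'); print(w2px(d,[[623,191,50],[623,191,0]]))"
```

```text
t 1.9 pos [627.4 184.7 204. ] yaw 89.45 z [-0.002 -0.003 -1.   ] F [-0.3  0.4  0.1] w 85.4 qv 0.009
shift [0.0222 0.0312 0.0201] rows 0.2 twist -0.012257041577346526 J [ 0.29  0.44  1.61 -0.    1.09 -1.28]
[[322.04313258 186.40954083]
 [320.93399904 176.04658842]]
```

View pics/w1.png

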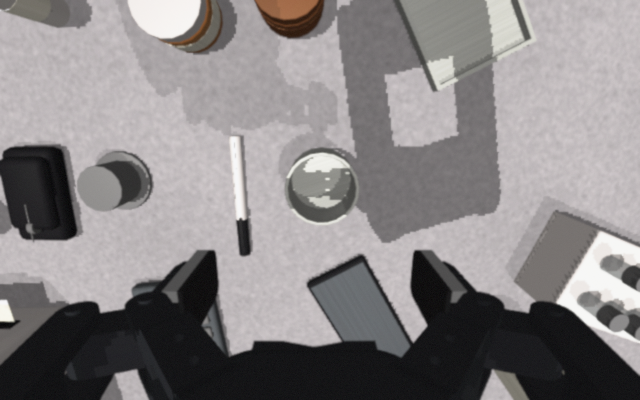

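Emit:
{"name": "move_arm", "arguments": {"moves": [[0.011,0.016,0,-0.012,0],[0.011,0.015,0.19,0,0],[0,0,0.19,0,0],[0,0,0.19,0,0],[0,0,0.14,0,0],[0,0,0.06,0,0],[0,0,0,0,0],[0,0,0,0,0]]}}

```text
t: 2.62
eef_pos: [621.6, 202.9, 56.3]
orientation: [0.006, -0.007, 1.0, 0.002]
ft_force: [0.5, -1.0, 0.2]
width: 85.7
```

```bash
python3 -c "
from h import *
go(623,191,35,90)
d=snap('wrist','w2'); print(w2px(d,[[623,191,50],[623,191,0]]))"
```

```text
t 2.62 pos [621.6 202.9  56.3] yaw 90.82 z [ 0.012  0.003 -1.   ] F [ 0.5 -1.   0.2] w 85.7 qv 0.015
shift [-0.0048 -0.06    0.1062] rows 0.6 twist 0.018175462897696726 J [ 0.31  0.61  1.7  -0.    0.81 -1.27]
[[288.21943458 270.2733436 ]
 [294.30297684 229.95554527]]
```

View pics/w2.png

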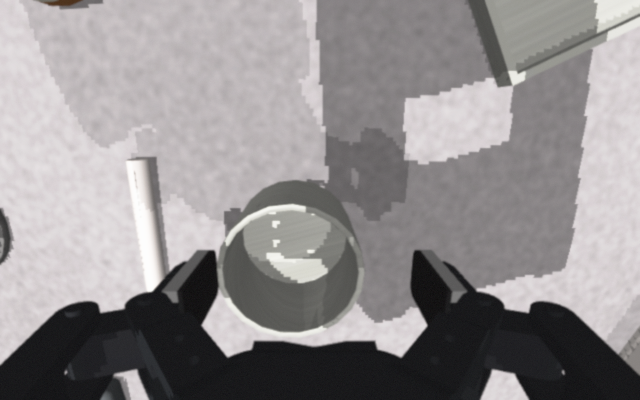

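Emit:
{"name": "move_arm", "arguments": {"moves": [[0,-0.03,0,0,0],[0,-0.02,0,0,0],[0,0,0,0,0]]}}

```text
t: 2.92
eef_pos: [624.5, 193.8, 62.0]
orientation: [0.01, -0.008, 1.0, 0.003]
ft_force: [-0.6, 0.4, 0.1]
width: 85.0
```

```bash
python3 -c "
from h import *
go(623,192.5,35,90)"
```

```text
t 2.92 pos [624.5 193.8  62. ] yaw 90.89 z [ 0.019  0.006 -1.   ] F [-0.6  0.4  0.1] w 85.0 qv 0.024
shift [ 0.0101 -0.007   0.135 ] rows 0.7 twist 0.019807791777319356 J [ 0.3   0.6   1.71  0.    0.81 -1.29]
```

Emit:
{"name": "move_arm", "arguments": {"moves": [[0.005,-0.004,0.06,0.02,0],[0,0,0.06,0,0],[0,0,0.02,0,0],[0,0,0,0,0]]}}

```text
t: 3.25
eef_pos: [626.3, 192.6, 34.6]
orientation: [0.012, 0.002, 1.0, 0.004]
ft_force: [0.3, -0.5, -0.8]
width: 85.0
```

```bash
python3 -c "
from h import *
go(623,192.5,35,90)"
```

```text
t 3.25 pos [626.3 192.6  34.6] yaw 89.78 z [ 0.025  0.008 -1.   ] F [ 0.3 -0.5 -0.8] w 85.0 qv 0.011
shift [ 0.0165 -0.0008 -0.0025] rows 0.1 twist -0.004788948381218461 J [ 0.3   0.64  1.72  0.    0.76 -1.27]
```

Emit:
{"name": "move_arm", "arguments": {"moves": [[0.01,0,0,0,255],[0,0,0,0,255],[0,0,0,0,255],[0,0,0,0,255],[0,0,0,0,255],[0,0,0,0,255]], "squeeze": 40}}

```text
t: 3.75
eef_pos: [623.4, 192.6, 33.4]
orientation: [0.011, 0.002, 1.0, 0.004]
ft_force: [0.6, 0.0, -0.5]
width: 63.7
```

```bash
python3 -c "
from h import *
go(623,192.5,200,90)"
```

```text
t 3.75 pos [623.4 192.6  33.4] yaw 89.8 z [ 0.022  0.007 -1.   ] F [ 0.6  0.  -0.5] w 63.7 qv 0.002
shift [-0.0167  0.0055 -0.8327] rows 4.2 twist -0.004501728913830208 J [ 0.3   0.64  1.72  0.    0.76 -1.27]
```

Emit:
{"name": "move_arm", "arguments": {"moves": [[0,0,-0.1,0,255],[0,0,-0.19,0,255],[0,0,-0.19,0,255],[0,0,-0.19,0,255],[0,0,-0.1,0,255],[0.04,-0.1,0,0,255],[0.06,-0.19,0,0,255],[0.06,-0.19,0,0,255]]}}

```text
t: 4.42
eef_pos: [587.8, 99.4, 192.1]
orientation: [0.011, -0.002, 1.0, 0.004]
ft_force: [0.2, -1.3, -1.3]
width: 64.1
```

```bash
python3 -c "
from h import *
go(475,-297,185,90)"
```

```text
t 4.42 pos [587.8  99.4 192.1] yaw 90.19 z [ 0.022  0.009 -1.   ] F [ 0.2 -1.3 -1.3] w 64.1 qv 0.73
shift [ 0.5708 -1.9805  0.006 ] rows 10.3 twist 0.004327027723746508 J [ 0.16  0.36  1.77  0.01  0.99 -1.41]
```

Emit:
{"name": "move_arm", "arguments": {"moves": [[0.055,-0.19,0,0,255],[0.055,-0.19,0,0,255],[0.055,-0.19,0,0,255],[0.055,-0.19,0,0,255],[0.055,-0.19,0,0,255],[0.055,-0.19,0,0,255],[0.055,-0.19,0,0,255],[0.055,-0.19,0,0,255]]}}

```text
t: 5.08
eef_pos: [494.5, -216.1, 188.6]
orientation: [0.013, -0.004, 1.0, 0.004]
ft_force: [0.9, -0.4, -1.3]
width: 63.6
```

```bash
python3 -c "
from h import *
go(475,-297,185,90)"
```

```text
t 5.08 pos [ 494.5 -216.1  188.6] yaw 90.5 z [ 0.025  0.009 -1.   ] F [ 0.9 -0.4 -1.3] w 63.6 qv 0.938
shift [ 0.1015 -0.4039  0.0117] rows 2.1 twist 0.011172746384361037 J [-0.43  0.28  1.89  0.02  0.95 -2.02]
```

Emit:
{"name": "move_arm", "arguments": {"moves": [[0.05,-0.17,0,0.01,255],[0.02,-0.1,0,0,255],[0,-0.03,0,0,255],[0,0,0,0,255],[0,0,0,0,255]]}}

```text
t: 5.5
eef_pos: [476.4, -285.4, 187.5]
orientation: [0.013, 0.004, 1.0, 0.004]
ft_force: [0.9, 0.8, -1.7]
width: 63.5
```

```bash
python3 -c "
from h import *
go(475,-297,80,90)
d=snap('wrist','w3'); print(w2px(d,[[475,-297,12],[475,-297,4]]))"
```

```text
t 5.5 pos [ 476.4 -285.4  187.5] yaw 89.58 z [ 0.025  0.007 -1.   ] F [ 0.9  0.8 -1.7] w 63.5 qv 0.004
shift [ 0.0198 -0.0619  0.5365] rows 2.7 twist -0.009302493978355465 J [-0.55  0.31  1.86  0.02  0.96 -2.13]
[[300.62488404 179.97498294]
 [300.88152304 178.14694215]]
```

View pics/w3.png

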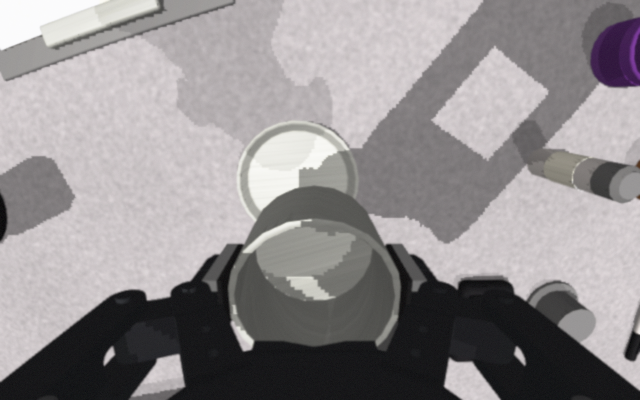

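Emit:
{"name": "move_arm", "arguments": {"moves": [[0.01,-0.035,0.05,0,255],[0.005,-0.02,0.15,0,255],[0,-0.01,0.17,0,255],[0,0,0.17,0,255],[0,0,0.1,0,255],[0,0,0.02,0,255],[0,0,0,0,255]]}}

```text
t: 6.13
eef_pos: [481.0, -291.4, 49.6]
orientation: [0.015, -0.003, 1.0, 0.003]
ft_force: [-0.1, -0.0, -1.2]
width: 63.8
```

```bash
python3 -c "
from h import *
go(475,-298,38,90)"
```

```text
t 6.13 pos [ 481.  -291.4   49.6] yaw 90.3 z [ 0.029  0.006 -1.   ] F [-0.1 -0.  -1.2] w 63.8 qv 0.025
shift [ 0.032  -0.0333  0.0567] rows 0.4 twist 0.006609292913886596 J [-0.56  0.52  1.92  0.03  0.68 -2.16]
```

Emit:
{"name": "move_arm", "arguments": {"moves": [[0.018,-0.018,0.01,0,255],[0.012,-0.012,0.02,0,255],[0,0,0.01,0,255],[0,0,0,0,255]]}}

```text
t: 6.47
eef_pos: [476.6, -297.6, 43.5]
orientation: [0.016, -0.004, 1.0, 0.002]
ft_force: [1.0, -0.2, -1.4]
width: 63.4
```

```bash
python3 -c "
from h import *
go(475,-298,37.4,90)"
```

```text
t 6.47 pos [ 476.6 -297.6   43.5] yaw 90.45 z [ 0.032  0.004 -0.999] F [ 1.  -0.2 -1.4] w 63.4 qv 0.019
shift [ 0.0091 -0.0022  0.03  ] rows 0.2 twist 0.010090099104964957 J [-0.57  0.52  1.93  0.03  0.66 -2.18]
```

```bash
python3 -c "
from h import *
for i in range(6):
    s=manip.state(); print(s['t'],s['eef_pos'].round(2),s['orientation'].round(5),s['joint_pos'].round(4)); manip.get_image('wrist')
"
```

```text
6.4667 [ 476.62 -297.58   43.46] [ 0.01601 -0.00393  0.99986  0.00209] [-0.5729  0.5248  1.9275  0.034   0.665  -2.178 ]
6.5167 [ 476.81 -297.7    43.73] [ 0.0162  -0.0039   0.99986  0.00195] [-0.5729  0.5245  1.9272  0.0339  0.6652 -2.1779]
6.5667 [ 476.84 -297.68   43.72] [ 0.0162  -0.00388  0.99986  0.00196] [-0.5728  0.5245  1.9272  0.0339  0.6652 -2.1778]
6.6167 [ 476.77 -297.55   43.59] [ 0.01608 -0.00389  0.99986  0.00206] [-0.5727  0.5247  1.9273  0.034   0.6652 -2.1778]
6.6667 [ 476.69 -297.46   43.48] [ 0.01596 -0.00395  0.99986  0.00212] [-0.5726  0.5248  1.9274  0.034   0.6652 -2.1778]
6.7167 [ 476.62 -297.37   43.34] [ 0.01587 -0.00397  0.99986  0.00218] [-0.5726  0.525   1.9275  0.034   0.6651 -2.1778]
```

Emit:
{"name": "move_arm", "arguments": {"moves": [[0.009,0,0.022,0,255],[0,0,0.012,0,255],[0,0,0,0,255]]}}

```text
t: 7.02
eef_pos: [475.5, -297.6, 37.3]
orientation: [0.017, -0.004, 1.0, 0.002]
ft_force: [-0.7, 0.7, 3.0]
width: 63.8
```

```bash
python3 -c "
from h import *
go(475,-298,37.4,90)"
```

```text
t 7.02 pos [ 475.5 -297.6   37.3] yaw 90.45 z [ 0.033  0.004 -0.999] F [-0.7  0.7  3. ] w 63.8 qv 0.007
shift [ 0.0025 -0.0022 -0.0005] rows 0.0 twist 0.009955431029550887 J [-0.57  0.53  1.93  0.04  0.65 -2.18]
```

Emit:
{"name": "move_arm", "arguments": {"moves": [[0,0,0.003,0,255],[0,0,0,0,0],[0,0,0,0,0],[0,0,0,0,0],[0,0,0,0,0],[0,0,-0.05,0,0],[0,0,-0.15,0,0],[0,0,-0.2,0,0]]}}

```text
t: 7.68
eef_pos: [468.7, -295.2, 112.4]
orientation: [0.011, -0.004, 1.0, 0.006]
ft_force: [0.3, 0.2, 0.7]
width: 85.3
```

```bash
python3 -c "
from h import *
go(660,-193,200,90)"
```

```text
t 7.68 pos [ 468.7 -295.2  112.4] yaw 90.44 z [ 0.022  0.011 -1.   ] F [0.3 0.2 0.7] w 85.3 qv 1.017
shift [-0.9694  0.5084 -0.4111] rows 5.8 twist 0.009859136026237694 J [-0.58  0.41  1.91  0.03  0.81 -2.18]
```

Emit:
{"name": "move_arm", "arguments": {"moves": [[0,0,-0.2,0,0],[0,0,-0.2,0,0],[-0.16,0.085,0,0.01,0],[-0.16,0.085,0,0,0],[-0.16,0.085,0,0,0],[-0.16,0.085,0,0,0],[-0.16,0.085,0,0,0],[-0.1,0.05,0,0,0]]}}

```text
t: 8.35
eef_pos: [652.2, -201.7, 220.1]
orientation: [0.018, 0.004, 1.0, 0.001]
ft_force: [-0.1, -0.5, -0.1]
width: 85.7
```

```bash
python3 -c "
from h import *
go(660,-193,200,90)
"
```

```text
t 8.35 pos [ 652.2 -201.7  220.1] yaw 89.53 z [ 0.036  0.003 -0.999] F [-0.1 -0.5 -0.1] w 85.7 qv 0.465
shift [-0.0352  0.0436  0.102 ] rows 0.6 twist -0.010338939696860746 J [-0.31  0.45  1.55  0.02  1.1  -1.88]
```

Emit:
{"name": "move_arm", "arguments": {"moves": [[-0.015,0.02,0.05,-0.01,0],[0,0.01,0.02,0,0],[0,0,0,0,0],[0,0,0,0,0]]}}

```text
t: 8.68
eef_pos: [657.7, -192.7, 206.2]
orientation: [0.019, -0.002, 1.0, 0.001]
ft_force: [-1.0, 0.1, 0.4]
width: 85.7
```

```bash
python3 -c "
from h import *
go(660,-193,71,90)
d=snap('wrist','w4'); print(w2px(d,[[660,-193,75],[660,-193,0],[475,-297.5,54]]))"
```

```text
t 8.68 pos [ 657.7 -192.7  206.2] yaw 90.27 z [ 0.037  0.003 -0.999] F [-1.   0.1  0.4] w 85.7 qv 0.024
shift [ 0.0138 -0.0031  0.6758] rows 3.4 twist 0.006008028193724297 J [-0.29  0.47  1.56  0.02  1.08 -1.88]
[[313.74164522 194.39058541]
 [313.51523807 174.42609126]
 [172.4256916  -56.18433122]]
```

View pics/w4.png

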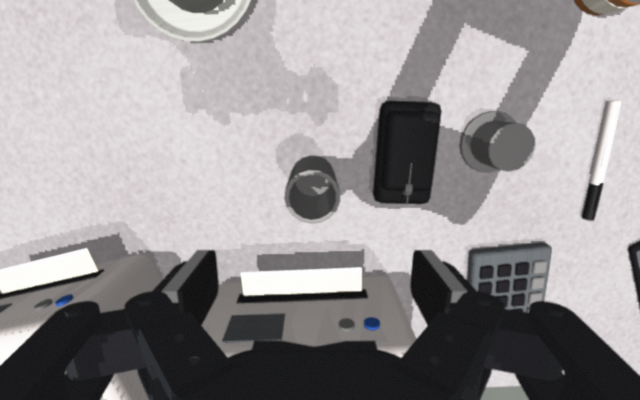

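```bash
python3 -c "
from h import *
d=load('w4'); s=load('scene0'); t=load('top0')
for z in (0,50,100,150): print(z,px2w(d,300,268,z).round(),px2w(d,300,297,z).round(),px2w(t,402,111,z).round(),px2w(t,388,33,z).round(), px2w(t,388,80,z).round(), px2w(s,225,210,z).round(),px2w(s,220,190,z).round())"
```

```text
0 [ 768. -208.    0.] [ 806. -208.    0.] [ 764. -212.    0.] [1005. -174.    0.] [ 856. -173.    0.] [ 748. -155.    0.] [ 735. -227.    0.]
50 [ 740. -206.   50.] [ 772. -206.   50.] [ 742. -202.   50.] [ 973. -166.   50.] [ 830. -165.   50.] [ 756. -117.   50.] [ 743. -185.   50.]
100 [ 713. -204.  100.] [ 739. -204.  100.] [ 721. -193.  100.] [ 941. -158.  100.] [ 805. -158.  100.] [764. -78. 100.] [ 751. -143.  100.]
150 [ 685. -202.  150.] [ 706. -202.  150.] [ 700. -184.  150.] [ 909. -151.  150.] [ 780. -150.  150.] [771. -39. 150.] [ 759. -101.  150.]
```

Emit:
{"name": "move_arm", "arguments": {"moves": [[0.0,-0.005,0.12,0,0],[0,0,0.19,0,0],[0,0,0.19,0,0],[0,0,0.14,0,0],[0,0,0.04,0,0],[0,0,0,0,0]]}}

```text
t: 9.23
eef_pos: [659.1, -200.2, 71.1]
orientation: [0.021, 0.001, 1.0, -0.0]
ft_force: [-0.3, -0.4, 1.1]
width: 85.3
```

```bash
python3 -c "
from h import *
go(661,-193.5,70,90)
d=snap('wrist','w5'); print(w2px(d,[[661,-193.5,75]]))"
```

```text
t 9.23 pos [ 659.1 -200.2   71.1] yaw 89.83 z [ 0.042 -0.    -0.999] F [-0.3 -0.4  1.1] w 85.3 qv 0.018
shift [-0.0092  0.0337  0.0057] rows 0.2 twist -0.0037916509830119415 J [-0.3   0.63  1.64  0.02  0.84 -1.88]
[[331.85184555 283.66890923]]
```

View pics/w5.png

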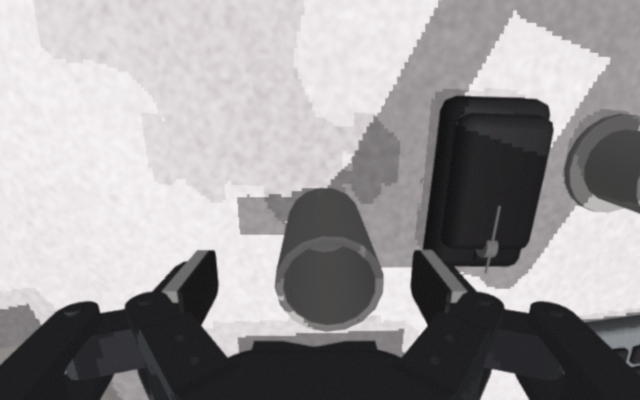

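Emit:
{"name": "move_arm", "arguments": {"moves": [[-0.004,0.018,0.004,0,60],[0,0.008,0,0,120],[0,0,0,0,255],[0,0,0,0,255],[0,0,0,0,255],[0,0,0,0,255],[0,0,0,0,255]], "squeeze": 30}}

```text
t: 9.87
eef_pos: [664.1, -196.5, 80.8]
orientation: [0.027, 0.002, 1.0, -0.002]
ft_force: [-0.0, -0.3, -1.5]
width: 44.2
```

```bash
python3 -c "
from h import *
go(661,-193.5,220,90)"
```

```text
t 9.87 pos [ 664.1 -196.5   80.8] yaw 89.78 z [ 0.053 -0.004 -0.999] F [-0.  -0.3 -1.5] w 44.2 qv 0.008
shift [-0.0216  0.0124 -0.696 ] rows 3.5 twist -0.004886060570718579 J [-0.3   0.61  1.63  0.02  0.84 -1.87]
```

```bash
python3 -c "
from h import *
d=snap('wrist','w6'); go(); print(w2px(d,[[661,-195,75],[661,-195,85]]))
s=manip.state();print(s['qvel'])
d=snap('scene','s6')
c=w2px(d,[[660,-195,40]])[0].astype(int);print(c)
crop('s6',c[0]-60,c[1]-50,c[0]+60,c[1]+50,6,'s6c')"
```

```text
t 9.92 pos [ 664.1 -196.5   80.7] yaw 89.78 z [ 0.053 -0.004 -0.999] F [ 0.3 -0.9 -1.2] w 43.8 qv 0.003
shift [0. 0. 0.] rows 0.0 twist None J [-0.3   0.61  1.63  0.02  0.84 -1.87]
[[318.91103637 261.50895839]
 [319.20462642 273.48613947]]
[-1.18410302e-04  3.08522345e-03  5.16907863e-04  8.66216247e-04
 -1.78790870e-03  1.91887409e-06]
[247 178]
```

View pics/w6.png

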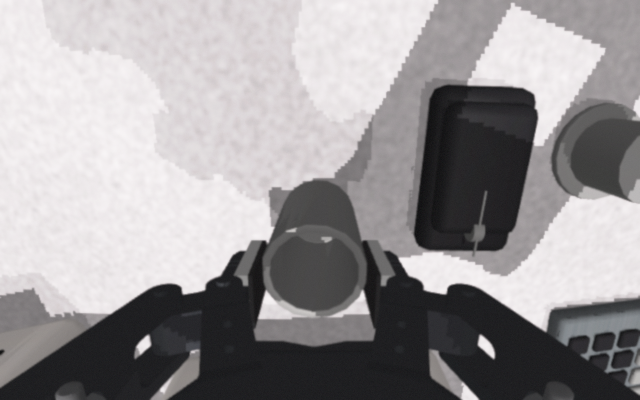

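View pics/s6c.png

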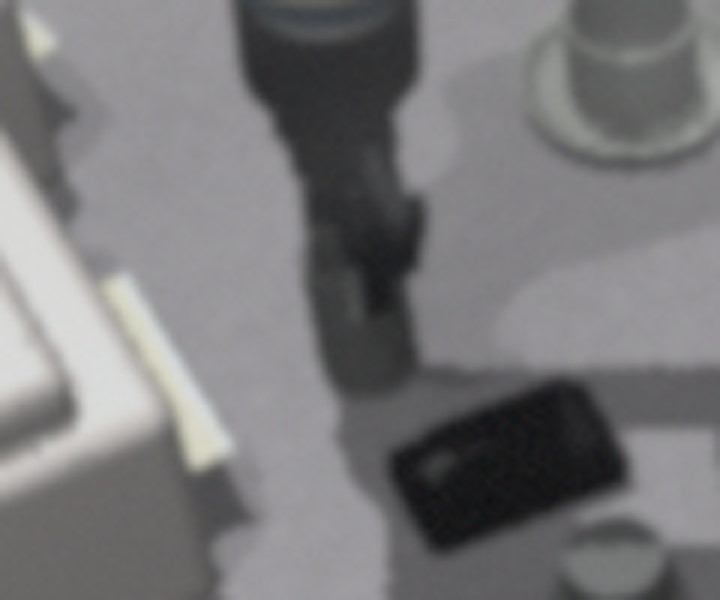

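Emit:
{"name": "move_arm", "arguments": {"moves": [[0,0,-0.12,0,255],[0,0,-0.2,0,255],[0,0,-0.2,0,255],[0.1,-0.06,-0.06,0,255],[0.16,-0.09,0,0,255],[0.16,-0.09,0,0,255],[0.16,-0.09,0,0,255],[0.16,-0.09,0,0,255]]}}

```text
t: 10.63
eef_pos: [510.4, -278.8, 193.3]
orientation: [0.028, -0.002, 1.0, -0.002]
ft_force: [-0.3, -0.2, -0.5]
width: 44.1
```

```bash
python3 -c "
from h import *
go(476,-298,190,90)"
```

```text
t 10.63 pos [ 510.4 -278.8  193.3] yaw 90.21 z [ 0.056 -0.004 -0.998] F [-0.3 -0.2 -0.5] w 44.1 qv 0.702
shift [ 0.1731 -0.0953  0.0072] rows 1.0 twist 0.004777554798784915 J [-0.52  0.32  1.82  0.03  0.95 -2.11]
```

Emit:
{"name": "move_arm", "arguments": {"moves": [[0.1,-0.06,0,0,255],[0.04,-0.02,0,0,255],[0,0,0,0,255],[0,0,0,0,255],[0,0,0,0,255]]}}

```text
t: 11.05
eef_pos: [475.9, -297.5, 191.7]
orientation: [0.027, 0.001, 1.0, -0.002]
ft_force: [1.1, 0.3, -1.2]
width: 44.3
```

```bash
python3 -c "
from h import *
go(476,-298,190,90)
d=snap('wrist','w7'); print(w2px(d,[[476,-298,54],[476,-298,12]]))"
```

```text
t 11.05 pos [ 475.9 -297.5  191.7] yaw 89.91 z [ 0.053 -0.004 -0.999] F [ 1.1  0.3 -1.2] w 44.3 qv 0.013
shift [ 0.0001 -0.0027  0.0086] rows 0.0 twist -0.0019182546866094046 J [-0.58  0.3   1.86  0.03  0.94 -2.16]
[[314.56275769 187.0336582 ]
 [314.62128518 175.14467921]]
```

View pics/w7.png

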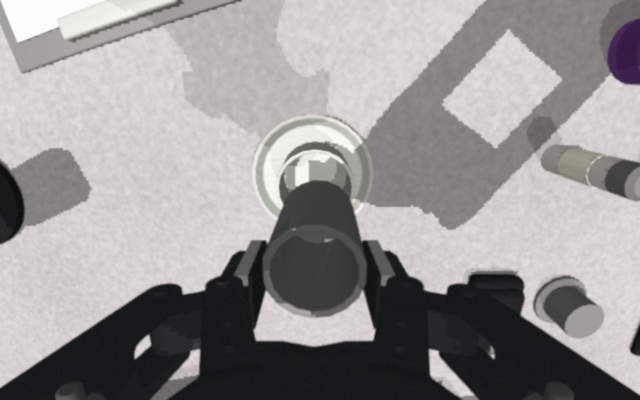

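```bash
python3 -c "
from h import *
go(476,-298,140,90)
go(476,-298,85,90)
d=load('w7')
for z in (188,192,196): print(px2w(d,315,269,z))"
```

```text
t 11.1 pos [ 476.3 -297.3  191.7] yaw 89.94 z [ 0.053 -0.004 -0.999] F [ 0.7  0.4 -0.2] w 43.6 qv 0.007
shift [ 0.0151 -0.0022  0.2581] rows 1.3 twist -0.0013793891904368947 J [-0.58  0.3   1.86  0.03  0.94 -2.16]
t 11.1 pos [ 476.3 -297.3  191.7] yaw 89.94 z [ 0.053 -0.004 -0.999] F [ 0.7  0.4 -0.2] w 43.6 qv 0.007
shift [ 0.0298 -0.001   0.5327] rows 2.7 twist -0.0013793891904368947 J [-0.58  0.3   1.86  0.03  0.94 -2.16]
[ 475.33154177 -297.63413528  188.        ]
[ 473.03753082 -297.63303031  192.        ]
[ 470.74351988 -297.63192534  196.        ]
```

Emit:
{"name": "move_arm", "arguments": {"moves": [[0.0,-0.001,0.08,0,255],[0,0,0.1,0,255],[0,0,0.05,0,255],[0,0,0.01,0,255],[0,0,0,0,255]]}}

```text
t: 11.52
eef_pos: [485.4, -295.7, 143.0]
orientation: [0.029, -0.002, 1.0, -0.003]
ft_force: [0.6, 0.2, -1.0]
width: 44.2
```

```bash
python3 -c "
from h import *
go(478,-298,110,90)
d=snap('wrist','w8'); print(w2px(d,[[476,-298,54],[476,-298,12]]))"
```

```text
t 11.52 pos [ 485.4 -295.7  143. ] yaw 90.26 z [ 0.057 -0.005 -0.998] F [ 0.6  0.2 -1. ] w 44.2 qv 0.015
shift [ 0.0465 -0.0104  0.1627] rows 0.8 twist 0.005705252577701319 J [-0.56  0.37  1.88  0.04  0.84 -2.16]
[[312.11260633 192.34029527]
 [312.63771941 177.1380592 ]]
```

View pics/w8.png

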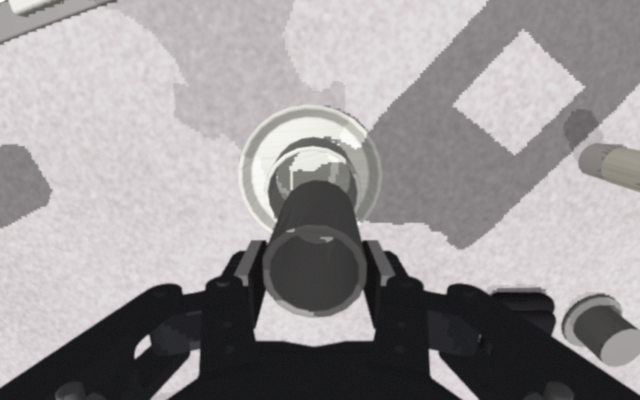

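Emit:
{"name": "move_arm", "arguments": {"moves": [[0.025,-0.006,0.01,0,255],[0.015,-0.004,0.01,0,255],[0,0,0,0,255]]}}

```text
t: 11.82
eef_pos: [478.4, -298.1, 140.1]
orientation: [0.03, -0.003, 1.0, -0.003]
ft_force: [0.1, 0.0, -0.7]
width: 44.1
```

```bash
python3 -c "
from h import *
go(478,-298,90,90)"
```

```text
t 11.82 pos [ 478.4 -298.1  140.1] yaw 90.33 z [ 0.059 -0.007 -0.998] F [ 0.1  0.  -0.7] w 44.1 qv 0.011
shift [0.0167 0.002  0.2501] rows 1.3 twist 0.0073264771511952 J [-0.58  0.37  1.9   0.04  0.82 -2.18]
```

Emit:
{"name": "move_arm", "arguments": {"moves": [[0.003,0,0.05,0,255],[0.004,0,0.06,0,255],[0.004,0,0.06,0,255],[0.003,0,0.03,0,255],[0,0,0,0,255]]}}

```text
t: 12.23
eef_pos: [478.4, -299.8, 99.3]
orientation: [0.032, -0.002, 0.999, -0.005]
ft_force: [0.9, 0.4, -0.7]
width: 43.8
```

```bash
python3 -c "
from h import *
go(478,-298,80,90)
d=snap('wrist','w9'); print(w2px(d,[[475,-298,54],[476,-298,12]]))"
```

```text
t 12.23 pos [ 478.4 -299.8   99.3] yaw 90.23 z [ 0.063 -0.009 -0.998] F [ 0.9  0.4 -0.7] w 43.8 qv 0.003
shift [0.0079 0.0099 0.0959] rows 0.5 twist 0.005166796792636003 J [-0.58  0.43  1.92  0.04  0.73 -2.18]
[[319.1109908  225.39391233]
 [318.68564216 202.40433528]]
```

View pics/w9.png

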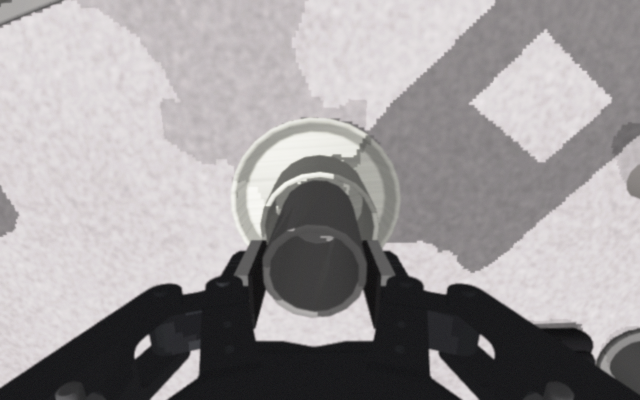

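Emit:
{"name": "move_arm", "arguments": {"moves": [[0.003,0.005,0.04,0,255],[0.003,0.003,0.02,0,255],[0,0,0.008,0,255],[0,0,0,0,255]]}}

```text
t: 12.62
eef_pos: [478.8, -298.8, 85.8]
orientation: [0.033, -0.002, 0.999, -0.005]
ft_force: [-0.2, -0.0, -0.9]
width: 43.5
```

```bash
python3 -c "
from h import *
go(478,-298,80,90)"
```

```text
t 12.62 pos [ 478.8 -298.8   85.8] yaw 90.21 z [ 0.065 -0.01  -0.998] F [-0.2 -0.  -0.9] w 43.5 qv 0.002
shift [0.0057 0.0042 0.0286] rows 0.1 twist 0.004754179031505777 J [-0.58  0.45  1.93  0.04  0.7  -2.18]
```

Emit:
{"name": "move_arm", "arguments": {"moves": [[0.002,0.002,0.015,0,255],[0.001,0,0.008,0,255],[0,0,0,0,255]]}}

```text
t: 12.87
eef_pos: [481.1, -298.2, 85.2]
orientation: [0.035, -0.002, 0.999, -0.005]
ft_force: [-0.0, -1.0, -0.8]
width: 43.8
```

```bash
python3 -c "
from h import *
go(478,-298,80,90)"
```

```text
t 12.87 pos [ 481.1 -298.2   85.2] yaw 90.16 z [ 0.07  -0.011 -0.997] F [-0.  -1.  -0.8] w 43.8 qv 0.02
shift [0.0171 0.0012 0.025 ] rows 0.2 twist 0.0036260564061927248 J [-0.57  0.45  1.93  0.05  0.7  -2.18]
```

Emit:
{"name": "move_arm", "arguments": {"moves": [[0.006,0,0.012,0,255],[0.006,0,0.012,0,255],[0,0,0.006,0,255],[0,0,0,0,255]]}}

```text
t: 13.2
eef_pos: [482.8, -298.3, 84.8]
orientation: [0.039, -0.001, 0.999, -0.006]
ft_force: [-0.1, 0.1, -1.7]
width: 44.2
```

```bash
python3 -c "
from h import *
go(478,-298,80,90);s=manip.state();print(s['qvel'].round(3),s['moment'])"
```

```text
t 13.2 pos [ 482.8 -298.3   84.8] yaw 90.12 z [ 0.078 -0.012 -0.997] F [-0.1  0.1 -1.7] w 44.2 qv 0.015
shift [0.0259 0.0017 0.0222] rows 0.2 twist 0.0026381411453570537 J [-0.57  0.45  1.93  0.05  0.69 -2.19]
[ 0.002 -0.015  0.001  0.003  0.014 -0.001] [ 0.02018827  0.17793707 -0.06524969]
```

Emit:
{"name": "move_arm", "arguments": {"moves": [[0.026,0.0,0.03,0,255],[0,0,0,0,255]]}}

```text
t: 13.37
eef_pos: [482.9, -299.1, 82.7]
orientation: [0.044, -0.001, 0.999, -0.008]
ft_force: [-2.0, -0.3, -1.8]
width: 44.2
```

```bash
python3 -c "
from h import *
go(478,-298,80,90);s=manip.state();print(s['joint_pos'].round(4),s['qvel'].round(3),s['moment'])"
```

```text
t 13.37 pos [ 482.9 -299.1   82.7] yaw 90.03 z [ 0.088 -0.015 -0.996] F [-2.  -0.3 -1.8] w 44.2 qv 0.035
shift [0.0254 0.0058 0.0112] rows 0.1 twist 0.0005647440058431306 J [-0.58  0.45  1.94  0.06  0.67 -2.19]
[-0.5775  0.4483  1.941   0.0571  0.671  -2.1927] [ 0.012 -0.026 -0.035  0.008  0.015  0.006] [ 0.08138975  0.2604551  -0.01109932]
```

Emit:
{"name": "move_arm", "arguments": {"moves": [[-0.01,0.0,-0.03,0,255],[-0.01,0,-0.03,0,255]]}}

```text
t: 13.53
eef_pos: [485.1, -298.6, 94.7]
orientation: [0.043, -0.001, 0.999, -0.007]
ft_force: [-1.6, 0.1, -0.2]
width: 44.3
```

```bash
python3 -c "
from h import *
go(478,-298,80,90);s=manip.state();print(s['joint_pos'].round(4),s['qvel'].round(3),s['moment'])"
```

```text
t 13.53 pos [ 485.1 -298.6   94.7] yaw 90.04 z [ 0.087 -0.014 -0.996] F [-1.6  0.1 -0.2] w 44.3 qv 0.168
shift [0.0418 0.0041 0.0699] rows 0.4 twist 0.0008068669309535734 J [-0.57  0.43  1.93  0.05  0.7  -2.19]
[-0.5743  0.4317  1.9309  0.0545  0.6988 -2.1867] [ 0.019 -0.096 -0.059 -0.017  0.168  0.035] [-0.03543798  0.23210687  0.01372766]
```

Emit:
{"name": "move_arm", "arguments": {"moves": [[0.02,0.0,-0.08,0,255],[0.0,0,-0.15,0,255],[0.0,0,-0.15,0,255],[0,0,0,0,255],[0,0,0,0,255]]}}

```text
t: 13.95
eef_pos: [473.6, -297.7, 173.1]
orientation: [0.042, -0.001, 0.999, -0.007]
ft_force: [-0.5, 0.4, -1.5]
width: 44.1
```

```bash
cat >> h.py <<'E'
def js():
    s=manip.state();j=s['joint_pos'];print('J',j.round(4),'sum',(j[1]+j[2]+j[4]-np.pi).round(4),'qv',s['qvel'].round(3),'M',s['moment'].round(2))
E
python3 -c "
from h import *
go(478,-298,150,90);js()"
```

```text
t 13.95 pos [ 473.6 -297.7  173.1] yaw 90.04 z [ 0.084 -0.014 -0.996] F [-0.5  0.4 -1.5] w 44.1 qv 0.045
shift [-0.0122  0.0004  0.1171] rows 0.6 twist 0.0008798166658724288 J [-0.58  0.31  1.9   0.05  0.86 -2.18]
J [-0.5839  0.3051  1.9005  0.0457  0.8583 -2.1845] sum -0.0778 qv [-0.003 -0.045 -0.03  -0.004  0.03   0.003] M [-0.    0.11 -0.  ]
```

Emit:
{"name": "move_arm", "arguments": {"moves": [[-0.03,0.0,0,0,255],[-0.03,0,0,0,255],[0,0,0,0,255]]}}

```text
t: 14.2
eef_pos: [486.3, -297.9, 173.3]
orientation: [0.042, -0.0, 0.999, -0.007]
ft_force: [0.3, -0.4, -1.1]
width: 43.7
```

```bash
python3 -c "
from h import *
go(478,-298,150,90);js()"
```

```text
t 14.2 pos [ 486.3 -297.9  173.3] yaw 90.0 z [ 0.084 -0.014 -0.996] F [ 0.3 -0.4 -1.1] w 43.7 qv 0.017
shift [0.0513 0.0013 0.1125] rows 0.6 twist -5.617878682642186e-05 J [-0.57  0.32  1.88  0.04  0.87 -2.17]
J [-0.5711  0.3203  1.8775  0.0437  0.8658 -2.1695] sum -0.078 qv [-0.001  0.012  0.017 -0.004 -0.003 -0.002] M [0.02 0.08 0.02]
```

Emit:
{"name": "move_arm", "arguments": {"moves": [[0,0.0,-0.03,0,255],[0,0,-0.03,0,255],[0,0,0,0,255]]}}

```text
t: 14.45
eef_pos: [484.9, -296.9, 183.3]
orientation: [0.04, -0.001, 0.999, -0.006]
ft_force: [-1.2, 0.0, -0.8]
width: 44.0
```

```bash
python3 -c "
from h import *
go(478,-298,150,90);js()"
```

```text
t 14.45 pos [ 484.9 -296.9  183.3] yaw 90.06 z [ 0.08  -0.012 -0.997] F [-1.2  0.  -0.8] w 44.0 qv 0.019
shift [ 0.0477 -0.0038  0.1634] rows 0.9 twist 0.0012401922355684924 J [-0.57  0.31  1.87  0.04  0.89 -2.17]
J [-0.5709  0.307   1.8696  0.0427  0.8921 -2.1687] sum -0.0729 qv [ 0.002  0.019  0.006 -0.002 -0.012  0.   ] M [-0.04  0.03 -0.02]
```

Emit:
{"name": "move_arm", "arguments": {"moves": [[0.03,0.0,0,0,255],[0.03,0,0,0,255],[0,0,0,0,255]]}}

```text
t: 14.7
eef_pos: [471.5, -296.6, 182.0]
orientation: [0.039, -0.001, 0.999, -0.006]
ft_force: [-0.5, -1.2, -1.3]
width: 44.2
```

```bash
python3 -c "
from h import *
go(478,-298,150,90);js()"
```

```text
t 14.7 pos [ 471.5 -296.6  182. ] yaw 90.09 z [ 0.079 -0.011 -0.997] F [-0.5 -1.2 -1.3] w 44.2 qv 0.005
shift [-0.0196 -0.0055  0.162 ] rows 0.8 twist 0.0019781047293804476 J [-0.58  0.29  1.89  0.04  0.88 -2.18]
J [-0.5839  0.2928  1.8939  0.0441  0.8836 -2.1835] sum -0.0714 qv [-0.     0.002 -0.005  0.003 -0.003  0.005] M [0.04 0.03 0.07]
```

Emit:
{"name": "move_arm", "arguments": {"moves": [[0,0.0,0.03,0,255],[0,0,0.03,0,255],[0,0,0,0,255]]}}

```text
t: 14.95
eef_pos: [471.6, -296.8, 169.0]
orientation: [0.039, -0.0, 0.999, -0.006]
ft_force: [0.4, -0.1, -1.1]
width: 44.0
```

```bash
python3 -c "
from h import *
go(478,-298,150,90);js()"
```

```text
t 14.95 pos [ 471.6 -296.8  169. ] yaw 90.03 z [ 0.079 -0.011 -0.997] F [ 0.4 -0.1 -1.1] w 44.0 qv 0.008
shift [-0.0245 -0.0049  0.0973] rows 0.5 twist 0.0006314192224711709 J [-0.58  0.31  1.9   0.05  0.86 -2.18]
J [-0.5842  0.3101  1.9041  0.0451  0.8557 -2.1843] sum -0.0717 qv [-0.004 -0.005 -0.001  0.     0.008  0.001] M [-0.    0.04  0.  ]
```

Emit:
{"name": "move_arm", "arguments": {"moves": [[0,0.0,-0.02,0,255],[0,0,-0.02,0,255],[0,0,-0.02,0,255],[0,0,-0.02,0,255],[0,0,-0.02,0,255],[0,0,-0.02,0,255],[0,0,-0.02,0,255],[0,0,-0.02,0,255]]}}

```text
t: 15.62
eef_pos: [469.0, -296.3, 203.4]
orientation: [0.039, -0.001, 0.999, -0.005]
ft_force: [-0.3, 0.2, -0.8]
width: 44.1
```

```bash
python3 -c "
from h import *
go(478,-298,150,90);js()"
```

```text
t 15.62 pos [ 469.  -296.3  203.4] yaw 90.04 z [ 0.078 -0.011 -0.997] F [-0.3  0.2 -0.8] w 44.1 qv 0.11
shift [-0.0239 -0.0057  0.27  ] rows 1.4 twist 0.0008938815750411777 J [-0.59  0.26  1.88  0.04  0.93 -2.18]
J [-0.5861  0.2625  1.8796  0.0428  0.9287 -2.1825] sum -0.0707 qv [-0.003 -0.074 -0.042 -0.005  0.11   0.002] M [-0.02  0.   -0.02]
```

Emit:
{"name": "move_arm", "arguments": {"moves": [[0,0.0,-0.01,0,255],[0,0,-0.01,0,255],[0,0,-0.01,0,255],[0,0,-0.01,0,255],[0,0,-0.01,0,255],[0,0,-0.01,0,255],[0,0,-0.01,0,255],[0,0,-0.01,0,255]]}}

```text
t: 16.28
eef_pos: [467.7, -296.2, 221.7]
orientation: [0.039, -0.001, 0.999, -0.006]
ft_force: [-0.6, 0.5, -1.5]
width: 44.0
```

```bash
python3 -c "
from h import *
go(478,-298,150,90);js()"
```

```text
t 16.28 pos [ 467.7 -296.2  221.7] yaw 90.04 z [ 0.079 -0.011 -0.997] F [-0.6  0.5 -1.5] w 44.0 qv 0.056
shift [-0.0231 -0.0052  0.3617] rows 1.8 twist 0.0009464170537395628 J [-0.59  0.24  1.87  0.04  0.97 -2.18]
J [-0.5873  0.2385  1.8654  0.0417  0.9661 -2.1818] sum -0.0715 qv [-0.003 -0.03  -0.02  -0.002  0.056  0.001] M [0.02 0.05 0.02]
```

Emit:
{"name": "move_arm", "arguments": {"moves": [[0,0.0,0,0,255],[0,0,0,0,255],[0,0,0,0,255],[0,0,0,0,255],[0,0,0,0,255],[0,0,0,0,255],[0,0,0,0,255],[0,0,0,0,255]]}}

```text
t: 16.95
eef_pos: [467.6, -296.1, 221.7]
orientation: [0.039, -0.001, 0.999, -0.006]
ft_force: [0.8, -0.4, -1.1]
width: 44.3
```

```bash
python3 -c "
from h import *
go(478,-298,150,90);js()"
```

```text
t 16.95 pos [ 467.6 -296.1  221.7] yaw 90.04 z [ 0.079 -0.011 -0.997] F [ 0.8 -0.4 -1.1] w 44.3 qv 0.001
shift [-0.0237 -0.0056  0.3615] rows 1.8 twist 0.0009202217609350151 J [-0.59  0.24  1.87  0.04  0.97 -2.18]
J [-0.5873  0.2386  1.8655  0.0417  0.9664 -2.1817] sum -0.0712 qv [-0.     0.001  0.001 -0.     0.    -0.001] M [0.01 0.01 0.06]
```

Emit:
{"name": "move_arm", "arguments": {"moves": [[0,0.0,0.02,0,255],[0,0,0.04,0,255],[0,0,0.06,0,255],[0,0,0.08,0,255],[0,0,0.1,0,255],[0,0,0,0,255],[0,0,0,0,255]]}}

```text
t: 17.53
eef_pos: [472.8, -296.9, 157.8]
orientation: [0.04, -0.001, 0.999, -0.006]
ft_force: [-0.2, 0.0, -1.3]
width: 43.9
```

```bash
python3 -c "
from h import *
go(478,-298,150,90);js()"
```

```text
t 17.53 pos [ 472.8 -296.9  157.8] yaw 90.04 z [ 0.079 -0.012 -0.997] F [-0.2  0.  -1.3] w 43.9 qv 0.034
shift [-0.0229 -0.005   0.0408] rows 0.2 twist 0.0008378562723085754 J [-0.58  0.33  1.91  0.05  0.83 -2.18]
J [-0.5832  0.3268  1.9107  0.046   0.832  -2.1848] sum -0.0722 qv [ 0.002  0.034  0.025  0.    -0.021 -0.001] M [-0.02  0.11 -0.03]
```

Emit:
{"name": "move_arm", "arguments": {"moves": [[0,0.0,-0.15,0,255],[0,0,-0.12,0,255],[0,0,-0.08,0,255],[0,0,-0.05,0,255],[0,0,-0.03,0,255],[0,0,-0.01,0,255],[0,0,0,0,255]]}}

```text
t: 18.12
eef_pos: [464.9, -295.5, 250.6]
orientation: [0.039, -0.001, 0.999, -0.005]
ft_force: [0.4, 0.2, -0.8]
width: 43.9
```

```bash
python3 -c "
from h import *
go(478,-298,150,90);js()"
```

```text
t 18.12 pos [ 464.9 -295.5  250.6] yaw 90.04 z [ 0.078 -0.011 -0.997] F [ 0.4  0.2 -0.8] w 43.9 qv 0.005
shift [-0.0261 -0.0069  0.5069] rows 2.5 twist 0.00091628671138911 J [-0.59  0.2   1.84  0.04  1.03 -2.18]
J [-0.5891  0.2029  1.8405  0.0401  1.028  -2.1806] sum -0.0702 qv [-0.    -0.005  0.001  0.001 -0.003 -0.001] M [ 0.02  0.04 -0.05]
```

Emit:
{"name": "move_arm", "arguments": {"moves": [[-0.01,-0.005,0.05,0,255],[-0.01,-0.002,0.1,0,255],[0,0,0.13,0,255],[0,0,0.13,0,255],[0,0,0.1,0,255],[0,0,0.05,0,255],[0,0,0,0,255],[0,0,0,0,255]]}}

```text
t: 18.78
eef_pos: [476.4, -296.8, 126.6]
orientation: [0.036, -0.001, 0.999, -0.004]
ft_force: [0.3, 1.4, -0.4]
width: 44.0
```

```bash
python3 -c "
from h import *
go(476.5,-298,82,90);js()
d=snap('wrist','w10'); print(w2px(d,[[475,-298,54],[476,-298,12]]))"
```

```text
t 18.78 pos [ 476.4 -296.8  126.6] yaw 90.04 z [ 0.072 -0.007 -0.997] F [ 0.3  1.4 -0.4] w 44.0 qv 0.029
shift [ 0.0158 -0.0045  0.2225] rows 1.1 twist 0.000981015956781069 J [-0.58  0.38  1.92  0.05  0.78 -2.18]
J [-0.579   0.3787  1.9195  0.0476  0.7795 -2.1837] sum -0.0639 qv [-0.     0.029  0.01   0.    -0.01   0.001] M [0.02 0.02 0.05]
[[313.73065598 210.37487112]
 [314.10774898 191.85460551]]
```

View pics/w10.png

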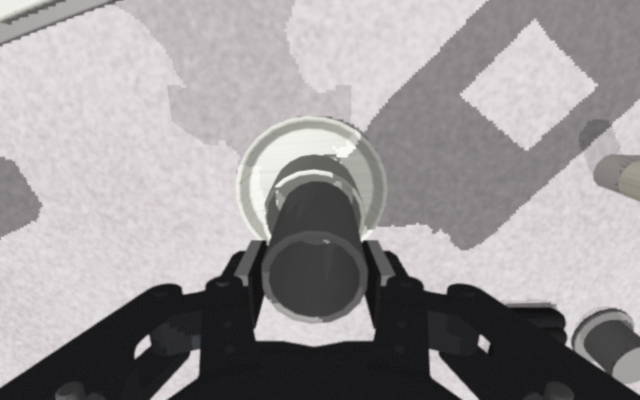

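Emit:
{"name": "move_arm", "arguments": {"moves": [[0.004,-0.003,0.05,0,255],[0.006,-0.001,0.08,0,255],[0.004,0,0.05,0,255],[0,0,0.01,0,255],[0,0,0,0,255]]}}

```text
t: 19.25
eef_pos: [479.0, -299.9, 90.4]
orientation: [0.04, -0.0, 0.999, -0.006]
ft_force: [-0.6, -0.8, -0.8]
width: 43.9
```

```bash
python3 -c "
from h import *
go(476.5,-298,80,90);js()"
```

```text
t 19.25 pos [ 479.  -299.9   90.4] yaw 90.03 z [ 0.079 -0.012 -0.997] F [-0.6 -0.8 -0.8] w 43.9 qv 0.003
shift [0.0167 0.0103 0.0506] rows 0.3 twist 0.0006604006263472683 J [-0.58  0.44  1.94  0.05  0.7  -2.19]
J [-0.5813  0.436   1.9367  0.0523  0.697  -2.192 ] sum -0.0719 qv [-0.002  0.001 -0.002  0.001 -0.003 -0.002] M [ 0.01  0.07 -0.  ]
```

Emit:
{"name": "move_arm", "arguments": {"moves": [[0.012,0.008,0.045,0,255],[0.0,0,0.01,0,255],[0,0,0,0,255]]}}

```text
t: 19.5
eef_pos: [479.4, -299.0, 81.3]
orientation: [0.042, -0.0, 0.999, -0.007]
ft_force: [-1.2, -0.8, 0.6]
width: 44.0
```

```bash
python3 -c "
from h import *
go(476.5,-298,80,90);js()
d=snap('wrist','w11'); print(w2px(d,[[475,-298,54],[475,-298,83]]))"
```

```text
t 19.5 pos [ 479.4 -299.    81.3] yaw 90.0 z [ 0.084 -0.014 -0.996] F [-1.2 -0.8  0.6] w 44.0 qv 0.012
shift [0.0151 0.0052 0.0053] rows 0.1 twist -1.964562329766927e-05 J [-0.58  0.45  1.94  0.06  0.67 -2.19]
J [-0.58    0.4486  1.9446  0.0553  0.6717 -2.1933] sum -0.0767 qv [ 0.005 -0.006  0.005  0.009 -0.012 -0.002] M [0.02 0.19 0.02]
[[317.98311995 236.70123373]
 [317.92248869 267.82312205]]
```

View pics/w11.png

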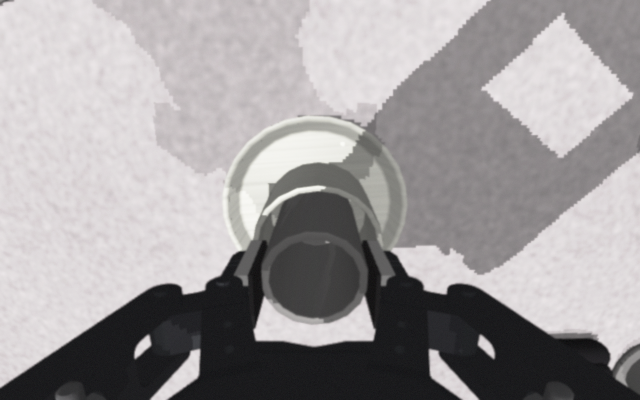

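Emit:
{"name": "move_arm", "arguments": {"moves": [[0.008,0.003,0.025,0,255],[0.0,0,0.005,0,255]]}}

```text
t: 19.72
eef_pos: [481.6, -298.8, 79.5]
orientation: [0.045, 0.0, 0.999, -0.008]
ft_force: [-0.9, 0.6, -0.5]
width: 44.0
```

```bash
python3 -c "
from h import *
go(476.5,-298,80,90);js()"
```

```text
t 19.72 pos [ 481.6 -298.8   79.5] yaw 89.92 z [ 0.091 -0.015 -0.996] F [-0.9  0.6 -0.5] w 44.0 qv 0.017
shift [ 0.0251  0.0041 -0.005 ] rows 0.1 twist -0.0017379119227639548 J [-0.58  0.45  1.95  0.06  0.66 -2.2 ]
J [-0.579   0.4513  1.9467  0.0601  0.6599 -2.1951] sum -0.0837 qv [ 0.006 -0.008 -0.017  0.014 -0.012  0.002] M [0.05 0.07 0.01]
```

```bash
python3 -c "
from h import *
d=snap('scene','s12'); p=w2px(d,[[475,-298,54],[475,-298,83],[475,-298,4]]);print(p); c=p[0].astype(int)
crop('s12',c[0]-50,c[1]-50,c[0]+50,c[1]+40,6,'s12c')
d=snap('top','t12'); p=w2px(d,[[475,-298,54],[475,-298,83],[475,-298,4]]);print(p); c=p[0].astype(int)
crop('t12',c[0]-50,c[1]-50,c[0]+50,c[1]+40,6,'t12c')"
```

```text
[[291.80027188 129.23187873]
 [291.36086991 121.90207711]
 [292.52484182 141.34573051]]
[[440.892884   211.67392138]
 [444.06130777 209.63559633]
 [435.78967478 214.95478705]]
```

View pics/s12c.png

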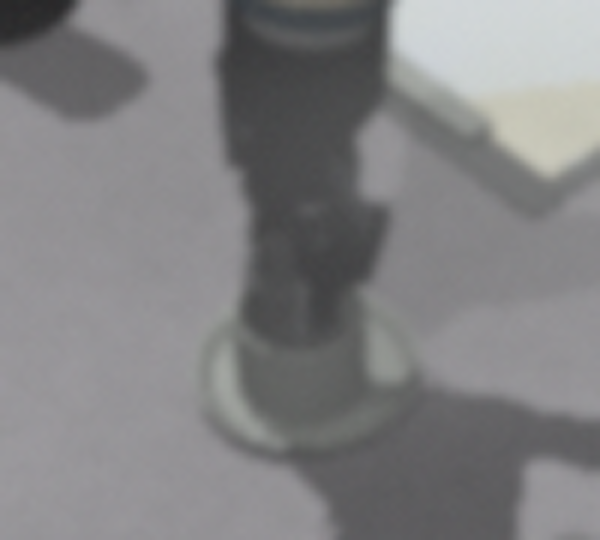

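View pics/t12c.png

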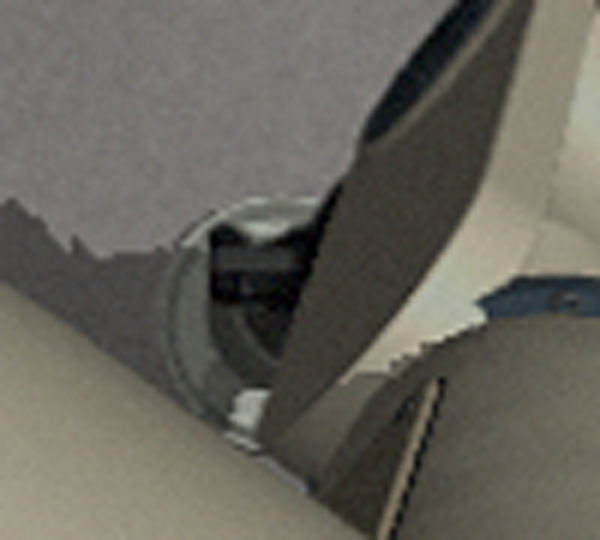

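Emit:
{"name": "move_arm", "arguments": {"moves": [[0.015,0.003,0.035,0,255]]}}

```text
t: 19.9
eef_pos: [482.3, -299.5, 75.7]
orientation: [0.048, 0.001, 0.999, -0.009]
ft_force: [-5.2, 17.2, 68.3]
width: 44.2
```

```bash
python3 -c "
from h import *
go(476.5,-298,80,90);js()"
```

```text
t 19.9 pos [ 482.3 -299.5   75.7] yaw 89.88 z [ 0.097 -0.018 -0.995] F [-5.2 17.2 68.3] w 44.2 qv 0.223
shift [ 0.0269  0.0072 -0.0242] rows 0.2 twist -0.0027226760737976167 J [-0.58  0.46  1.95  0.06  0.64 -2.2 ]
J [-0.58    0.4564  1.9507  0.0633  0.6445 -2.1985] sum -0.0899 qv [-0.006  0.066  0.072  0.029 -0.223 -0.048] M [ 3.17 -0.17  0.35]
```

Emit:
{"name": "move_arm", "arguments": {"moves": [[0,0,-0.015,0,255],[0,0,0,0,0],[0,0,0,0,0],[0,0,0,0,0],[0,0,0,0,0]]}}

```text
t: 20.32
eef_pos: [483.0, -299.9, 80.0]
orientation: [0.05, 0.001, 0.999, -0.01]
ft_force: [-0.1, 0.3, 0.6]
width: 85.1
```

```bash
python3 -c "
from h import *
go(476.5,-298,80,90);js()"
```

```text
t 20.32 pos [ 483.  -299.9   80. ] yaw 89.87 z [ 0.1   -0.02  -0.995] F [-0.1  0.3  0.6] w 85.1 qv 0.007
shift [ 0.0321  0.0096 -0.0036] rows 0.2 twist -0.0027996245518244855 J [-0.58  0.45  1.95  0.06  0.65 -2.2 ]
J [-0.5801  0.4491  1.95    0.0632  0.6486 -2.1983] sum -0.0938 qv [-0.002  0.007  0.004 -0.004 -0.004 -0.   ] M [-0.05  0.08  0.01]
```

Emit:
{"name": "move_arm", "arguments": {"moves": [[0,0,-0.1,0,0],[0,0,-0.2,0,0],[0,0,-0.2,0,0],[0,0,-0.2,0,0],[0.05,0.1,-0.1,0,0],[0.12,0.15,0,0,0],[0.12,0.15,0,0,0],[0.12,0.15,0,0,0]]}}

```text
t: 20.98
eef_pos: [385.4, -188.1, 232.9]
orientation: [0.049, 0.003, 0.999, -0.01]
ft_force: [0.2, 0.6, 1.0]
width: 85.3
```

```bash
python3 -c "
from h import *
snap('top','t13')
go(270,-80,230,90);js()"
```

```text
t 21.03 pos [ 378.8 -182.8  230.5] yaw 89.64 z [ 0.09  -0.014 -0.996] F [-6.2  4.2 -2. ] w 85.5 qv 0.088
shift [ 0.5445  0.5104 -0.0537] rows 3.7 twist -0.008028035792786327 J [-0.48  0.    2.12  0.04  0.93 -2.06]
J [-0.475   0.0043  2.1191  0.0354  0.932  -2.06  ] sum -0.0863 qv [-0.033  0.088 -0.071 -0.004  0.018 -0.08 ] M [ 0.14  0.23 -0.01]
```

View pics/t13.png

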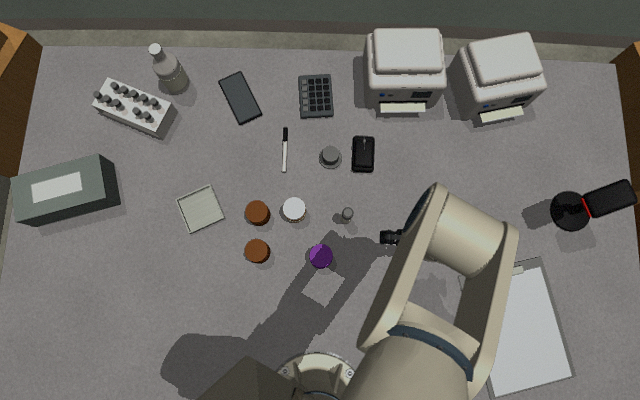

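Emit:
{"name": "move_arm", "arguments": {"moves": [[0.15,0.1,0,0,0],[0.17,0.1,0,0,0],[0.17,0.08,0,0,0],[0.17,0.05,0,0,0],[0.15,0.03,0,0,0],[0.15,0,0,0,0]]}}

```text
t: 21.53
eef_pos: [184.4, -106.4, 208.4]
orientation: [0.044, -0.0, 0.999, -0.006]
ft_force: [-0.7, -0.0, 0.5]
width: 85.6
```

```bash
python3 -c "
from h import *
go(270,-80,230,90);js()"
```

```text
t 21.53 pos [ 184.4 -106.4  208.4] yaw 90.0 z [ 0.087 -0.012 -0.996] F [-0.7 -0.   0.5] w 85.6 qv 1.03
shift [-0.4357  0.1305 -0.072 ] rows 2.3 twist 7.03827223569912e-05 J [-0.59 -0.4   2.46  0.05  1.   -2.18]
J [-0.5885 -0.3973  2.4649  0.0458  0.9951 -2.1833] sum -0.0788 qv [-0.962 -0.776  0.479  0.075  0.338 -1.03 ] M [ 0.02  0.08 -0.04]
```

Emit:
{"name": "move_arm", "arguments": {"moves": [[0.08,-0.05,0,0,0],[0.05,-0.03,0,0,0]]}}

```text
t: 21.7
eef_pos: [153.4, -119.3, 204.1]
orientation: [0.042, -0.002, 0.999, -0.005]
ft_force: [1.3, -0.0, 0.1]
width: 85.4
```

```bash
python3 -c "
from h import *
go(270,-80,230,90);js()"
```

```text
t 21.7 pos [ 153.4 -119.3  204.1] yaw 90.23 z [ 0.085 -0.01  -0.996] F [ 1.3 -0.   0.1] w 85.4 qv 0.781
shift [-0.5928  0.1926 -0.0818] rows 3.1 twist 0.005060280914266792 J [-0.75 -0.43  2.49  0.06  1.02 -2.36]
J [-0.7526 -0.4325  2.4907  0.0593  1.0152 -2.3574] sum -0.0682 qv [-0.765 -0.149  0.114  0.063  0.092 -0.781] M [ 0.    0.03 -0.01]
```

Emit:
{"name": "move_arm", "arguments": {"moves": [[-0.05,0.01,-0.02,0,0],[-0.1,0.02,-0.02,0,0],[-0.15,0.03,-0.02,0,0],[-0.19,0.04,-0.02,0,0],[-0.19,0.04,-0.02,0,0],[-0.19,0.04,-0.02,0,0],[-0.19,0.04,-0.02,0,0],[-0.15,0.03,0,0,0]]}}

```text
t: 22.37
eef_pos: [392.2, -68.3, 248.2]
orientation: [0.04, 0.008, 0.999, -0.006]
ft_force: [-0.3, -0.8, 0.0]
width: 85.4
```

```bash
python3 -c "
from h import *
go(450,-58,210,90);js()"
```

```text
t 22.37 pos [392.2 -68.3 248.2] yaw 89.11 z [ 0.08  -0.013 -0.997] F [-0.3 -0.8  0. ] w 85.4 qv 0.635
shift [-0.2718  0.0582  0.2129] rows 1.8 twist -0.01981433389856717 J [-0.18 -0.06  2.13  0.    0.98 -1.73]
J [-1.7740e-01 -5.7000e-02  2.1327e+00  1.8000e-03  9.8490e-01 -1.7340e+00] sum -0.081 qv [ 0.41   0.635 -0.605 -0.049 -0.008  0.412] M [-0.03  0.   -0.04]
```

Emit:
{"name": "move_arm", "arguments": {"moves": [[-0.12,0.02,0.05,-0.02,0],[-0.08,0.02,0.08,0,0],[-0.03,0.01,0.05,0,0],[0,0,0,0,0],[0,0,0,0,0]]}}

```text
t: 22.78
eef_pos: [450.5, -56.3, 213.4]
orientation: [0.04, -0.003, 0.999, -0.006]
ft_force: [-0.4, 0.2, 0.6]
width: 85.0
```

```bash
python3 -c "
from h import *
go(460,-58.5,170,90);js()
d=snap('wrist','w14'); print(w2px(d,[[460,-58.5,100],[460,-58.5,0]]))"
```

```text
t 22.78 pos [450.5 -56.3 213.4] yaw 90.34 z [ 0.081 -0.013 -0.997] F [-0.4  0.2  0.6] w 85.0 qv 0.029
shift [-0.0298 -0.0083  0.2205] rows 1.1 twist 0.007582917299777137 J [-0.13  0.09  2.07 -0.    0.9  -1.7 ]
J [-0.126   0.0875  2.074  -0.003   0.8985 -1.7015] sum -0.0816 qv [ 0.006  0.029  0.005 -0.002 -0.009  0.001] M [-0.01  0.03 -0.03]
[[313.6142806  203.6258121 ]
 [314.84530963 171.0029634 ]]
```

View pics/w14.png

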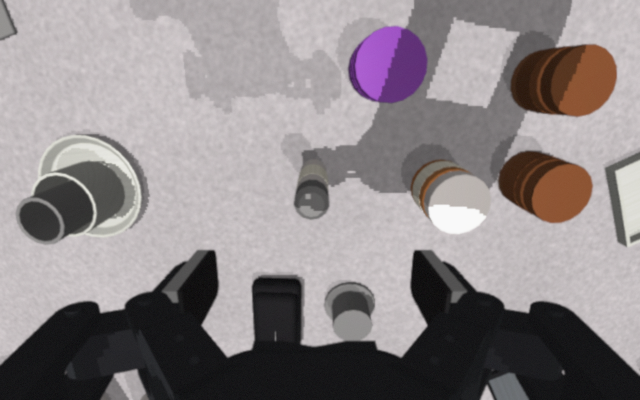

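Emit:
{"name": "move_arm", "arguments": {"moves": [[0,-0.008,0.08,0.007,0],[0,-0.006,0.13,0,0],[0,0,0.14,0,0],[0,0,0.1,0,0],[0,0,0.05,0,0],[0,0,0,0,0],[0,0,0,0,0]]}}

```text
t: 23.42
eef_pos: [455.9, -63.3, 116.1]
orientation: [0.043, 0.002, 0.999, -0.007]
ft_force: [-0.4, -0.4, 0.7]
width: 85.4
```

```bash
python3 -c "
from h import *
go(460,-59.5,93,90);js()
d=snap('wrist','w15'); print(w2px(d,[[460,-59.5,100],[460,-58.5,0]]))"
```

```text
t 23.42 pos [455.9 -63.3 116.1] yaw 89.77 z [ 0.087 -0.014 -0.996] F [-0.4 -0.4  0.7] w 85.4 qv 0.014
shift [-0.0103  0.0207  0.1165] rows 0.6 twist -0.0050232228156033894 J [-0.14  0.25  2.15 -0.    0.65 -1.7 ]
J [-0.1398  0.2542  2.1502 -0.0034  0.6491 -1.7046] sum -0.088 qv [-0.009 -0.006  0.014 -0.     0.001 -0.002] M [ 0.01  0.07 -0.03]
[[323.83525285 263.42765832]
 [323.08628205 194.82793069]]
```

View pics/w15.png

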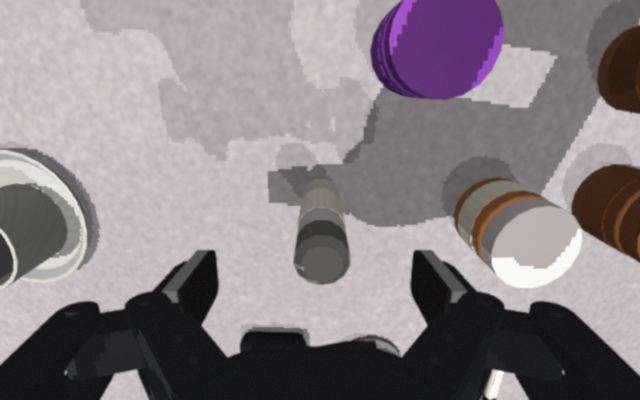

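Emit:
{"name": "move_arm", "arguments": {"moves": [[-0.005,0.012,0.05,0,0],[-0.004,0.006,0.06,0,0],[0,0,0.015,0,0],[0,0,0,0,80],[0,0,0,0,80]]}}

```text
t: 23.88
eef_pos: [462.6, -60.4, 94.4]
orientation: [0.048, 0.002, 0.999, -0.008]
ft_force: [0.3, 1.4, -0.2]
width: 64.0
```

```bash
python3 -c "
from h import *
go(460,-60,93,90);js()"
```

```text
t 23.88 pos [462.6 -60.4  94.4] yaw 89.72 z [ 0.095 -0.016 -0.995] F [ 0.3  1.4 -0.2] w 64.0 qv 0.005
shift [0.0134 0.0022 0.0056] rows 0.1 twist -0.0062775575031878365 J [-0.13  0.3   2.16 -0.01  0.59 -1.69]
J [-0.131   0.3007  2.1568 -0.0054  0.5877 -1.6933] sum -0.0964 qv [ 0.002 -0.005 -0.003 -0.001  0.002  0.   ] M [ 0.02  0.07 -0.  ]
```

Emit:
{"name": "move_arm", "arguments": {"moves": [[0,0,0,0,255],[0,0,0,0,255],[0,0,0,0,255],[0,0,0,0,255],[0,0,0,0,255],[0,0,0,0,255]], "squeeze": 30}}

```text
t: 24.38
eef_pos: [463.4, -60.5, 96.2]
orientation: [0.049, 0.002, 0.999, -0.008]
ft_force: [0.2, -0.4, -0.6]
width: 26.9
```

```bash
python3 -c "
from h import *
go(460,-60,200,90);js()"
```

```text
t 24.38 pos [463.4 -60.5  96.2] yaw 89.72 z [ 0.098 -0.016 -0.995] F [ 0.2 -0.4 -0.6] w 26.9 qv 0.004
shift [-0.0337 -0.0056 -0.5179] rows 2.6 twist -0.006181473495888036 J [-0.13  0.3   2.16 -0.01  0.59 -1.69]
J [-0.131   0.2972  2.1558 -0.0054  0.5894 -1.6934] sum -0.0992 qv [ 0.    -0.004  0.001 -0.001  0.002  0.001] M [ 0.04  0.05 -0.01]
```

Emit:
{"name": "move_arm", "arguments": {"moves": [[0,0,-0.06,0,255],[0,0,-0.12,0,255],[0,0,-0.15,0,255],[0,0,-0.15,0,255],[0,0,-0.12,0,255],[0,-0.05,-0.06,0,255],[0,-0.1,0,0,255],[0,-0.15,0,0,255]]}}

```text
t: 25.05
eef_pos: [447.9, -116.3, 234.2]
orientation: [0.047, -0.0, 0.999, -0.007]
ft_force: [1.2, 0.0, -1.3]
width: 26.5
```

```bash
python3 -c "
from h import *
go(478,-298,225,90);js()"
```

```text
t 25.05 pos [ 447.9 -116.3  234.2] yaw 89.97 z [ 0.094 -0.014 -0.995] F [ 1.2  0.  -1.3] w 26.5 qv 0.913
shift [-0.1447 -0.9078  0.0727] rows 4.6 twist -0.000599343692545694 J [-0.26  0.07  2.04  0.01  0.94 -1.84]
J [-0.2649  0.0675  2.0435  0.0136  0.936  -1.8435] sum -0.0946 qv [-0.833  0.101 -0.186  0.095  0.049 -0.913] M [-0.01  0.05  0.01]
```

Emit:
{"name": "move_arm", "arguments": {"moves": [[-0.02,-0.15,0,0,255],[-0.03,-0.16,0,0,255],[-0.03,-0.16,0,0,255],[-0.03,-0.15,0,0,255],[-0.02,-0.11,0,0,255],[-0.01,-0.06,0,0,255],[0,0,0,0,255],[0,0,0,0,255]]}}

```text
t: 25.72
eef_pos: [475.2, -285.6, 240.5]
orientation: [0.048, 0.001, 0.999, -0.008]
ft_force: [0.2, 0.0, -0.4]
width: 26.9
```

```bash
python3 -c "
from h import *
go(478,-298,225,90);js()
d=snap('wrist','w16'); print(w2px(d,[[475,-298,83],[475,-298,54]]))"
```

```text
t 25.72 pos [ 475.2 -285.6  240.5] yaw 89.85 z [ 0.097 -0.016 -0.995] F [ 0.2  0.  -0.4] w 26.9 qv 0.013
shift [-0.0065 -0.0607  0.0794] rows 0.5 twist -0.0032803925966277347 J [-0.57  0.21  1.86  0.05  0.98 -2.16]
J [-0.5662  0.2099  1.8576  0.046   0.9842 -2.1589] sum -0.0898 qv [-0.013  0.009 -0.006 -0.001  0.    -0.003] M [0.02 0.07 0.05]
[[303.10231237 173.18048008]
 [304.49760595 165.03180261]]
```

View pics/w16.png

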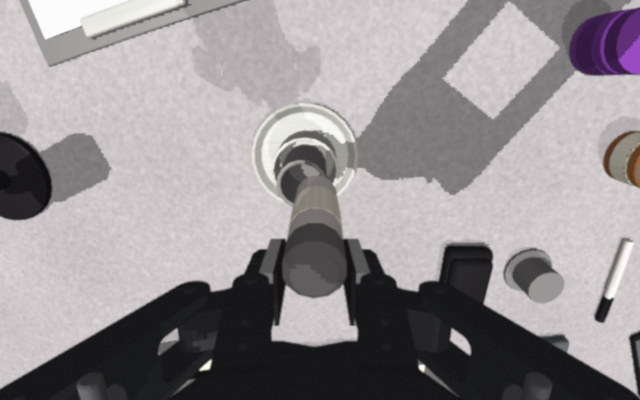

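```bash
python3 -c "
from h import *
crop('w16',240,95,370,215,6,'w16c')"
```

View pics/w16c.png

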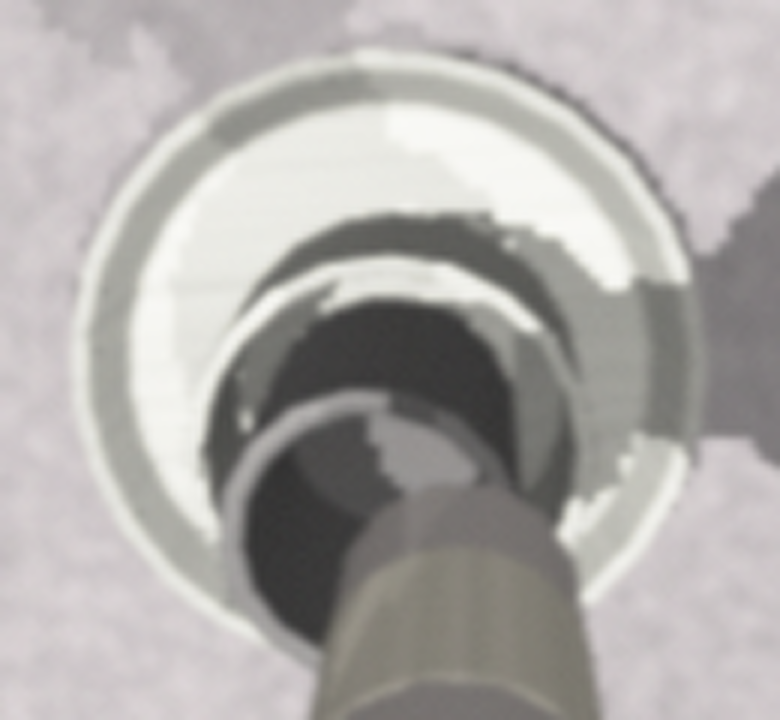

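```bash
python3 -c "
from h import *
d=load('w16')
f=lambda u,v:((u+.5)/6-.5+240,(v+.5)/6-.5+95)
print(px2w(d,*f(364,530),83),'left',px2w(d,*f(222,530),83),'top',px2w(d,*f(375,390),83))
print('can',px2w(d,*f(391,440),54),px2w(d,*f(203,440),54),px2w(d,*f(580,440),54),px2w(d,*f(391,255),54))
print('dish',px2w(d,*f(391,357),12),px2w(d,*f(75,357),12),px2w(d,*f(705,357),12),px2w(d,*f(391,45),12))
print('tube top',[px2w(d,317,267,z).round(1) for z in (240,244,248)])"
```

```text
[ 483.89965298 -300.64476811   83.        ] left [ 483.93346888 -321.60095883   83.        ] top [ 462.88557607 -298.7100226    83.        ]
can [ 477.8423982  -297.79266385   54.        ] [ 477.85859015 -327.97117499   54.        ] [ 477.79337956 -267.56546043   54.        ] [ 448.32163693 -297.43873597   54.        ]
dish [ 473.46962326 -299.47610136   12.        ] [ 473.41501489 -356.50710343   12.        ] [ 473.38092881 -243.15160377   12.        ] [ 419.42921745 -298.8406319    12.        ]
tube top [array([ 471.7, -284.9,  240. ]), array([ 469.2, -284.9,  244. ]), array([ 466.7, -284.9,  248. ])]
```

Emit:
{"name": "move_arm", "arguments": {"moves": [[-0.02,-0.03,0.06,0,255],[-0.02,-0.03,0.1,0,255],[-0.007,-0.008,0.06,0,255],[0,0,0.01,0,255],[0,0,0,0,255],[0,0,0,0,255]]}}

```text
t: 26.27
eef_pos: [489.5, -294.7, 191.9]
orientation: [0.047, -0.002, 0.999, -0.007]
ft_force: [0.3, 0.5, -0.6]
width: 26.7
```

```bash
python3 -c "
from h import *
go(489,-300,180,90);js()
d=snap('wrist','w17'); print(w2px(d,[[485,-299.5,83],[479,-298,54]]))
crop('w17',240,130,390,310,4,'w17c')"
```

```text
t 26.27 pos [ 489.5 -294.7  191.9] yaw 90.19 z [ 0.095 -0.013 -0.995] F [ 0.3  0.5 -0.6] w 26.7 qv 0.01
shift [ 0.0084 -0.0257  0.0591] rows 0.3 twist 0.004118958146565256 J [-0.57  0.29  1.87  0.05  0.89 -2.17]
J [-0.567   0.2943  1.8665  0.0508  0.894  -2.1718] sum -0.0868 qv [0.01  0.003 0.006 0.001 0.001 0.001] M [ 0.04  0.05 -0.03]
[[310.12386952 185.6507331 ]
 [312.83304856 167.63848118]]
```

View pics/w17c.png

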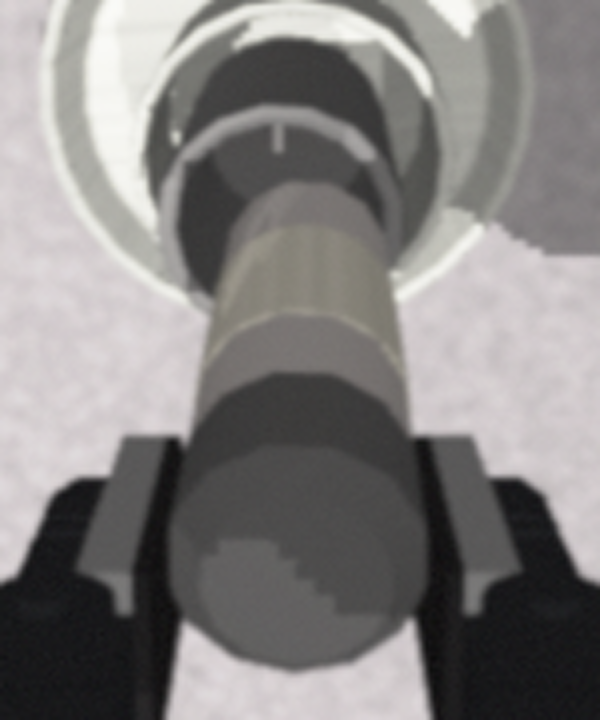

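```bash
python3 -c "
from h import *
d=load('w17')
f=lambda u,v:((u+.5)/4-.5+240,(v+.5)/4-.5+130)
for z in (95,97,99): print(px2w(d,*f(307,258),z),px2w(d,*f(307,180),z)+[14,0,0],px2w(d,*f(225,250),z),px2w(d,*f(390,250),z))
print([px2w(d,*f(298,555),z).round(1) for z in (195,197)])
print(px2w(d,*f(281,230),83))"
```

```text
[ 487.32862036 -294.8675722    95.        ] [ 487.27746822 -294.95077676   95.        ] [ 485.96723667 -309.11963179   95.        ] [ 485.7473893  -280.48089299   95.        ]
[ 486.63428557 -294.86047615   97.        ] [ 486.71481693 -294.94290094   97.        ] [ 485.28566039 -308.97896938   97.        ] [ 485.06787337 -280.60862492   97.        ]
[ 485.93995078 -294.8533801    99.        ] [ 486.15216565 -294.93502512   99.        ] [ 484.60408411 -308.83830697   99.        ] [ 484.38835744 -280.73635684   99.        ]
[array([ 484.4, -295.2,  195. ]), array([ 483.2, -295.2,  197. ])]
[ 486.12854628 -299.682343     83.        ]
```

Emit:
{"name": "move_arm", "arguments": {"moves": [[0.002,-0.014,0.005,0,255],[0.002,-0.011,0.01,0,255],[0,0,0,0,255]]}}

```text
t: 26.57
eef_pos: [489.5, -299.9, 190.5]
orientation: [0.049, -0.002, 0.999, -0.007]
ft_force: [0.6, 0.1, -0.2]
width: 26.4
```

```bash
python3 -c "
from h import *
go(488.5,-299.5,150,90);js()"
```

```text
t 26.57 pos [ 489.5 -299.9  190.5] yaw 90.24 z [ 0.097 -0.015 -0.995] F [ 0.6  0.1 -0.2] w 26.4 qv 0.012
shift [0.0246 0.0051 0.201 ] rows 1.0 twist 0.005277688056548552 J [-0.58  0.3   1.86  0.05  0.89 -2.18]
J [-0.5751  0.299   1.8635  0.052   0.8902 -2.1817] sum -0.0889 qv [ 0.002 -0.012 -0.005 -0.     0.006  0.002] M [-0.04  0.09  0.05]
```

Emit:
{"name": "move_arm", "arguments": {"moves": [[0.006,0.001,0.05,0,255],[0.008,0.001,0.07,0,255],[0.007,0.001,0.06,0,255],[0.003,0,0.02,0,255],[0,0,0,0,255]]}}

```text
t: 26.98
eef_pos: [489.1, -301.1, 148.9]
orientation: [0.05, -0.002, 0.999, -0.009]
ft_force: [0.1, -0.0, 0.4]
width: 26.7
```

```bash
python3 -c "
from h import *
go(488.5,-299.5,110,90);js()
d=snap('wrist','w18'); print(w2px(d,[[485.5,-299.5,83],[479,-298,54]]))
crop('w18',240,130,390,310,4,'w18c')"
```

```text
t 26.98 pos [ 489.1 -301.1  148.9] yaw 90.17 z [ 0.1   -0.017 -0.995] F [ 0.1 -0.   0.4] w 26.7 qv 0.008
shift [0.0224 0.0114 0.1931] rows 1.0 twist 0.003686184046722158 J [-0.58  0.35  1.9   0.06  0.8  -2.19]
J [-0.5773  0.3528  1.8977  0.0566  0.7983 -2.1895] sum -0.0928 qv [-0.001  0.008  0.007  0.001 -0.004 -0.   ] M [0.06 0.03 0.01]
[[319.40115658 208.18120579]
 [321.71022989 183.42500381]]
```

View pics/w18c.png

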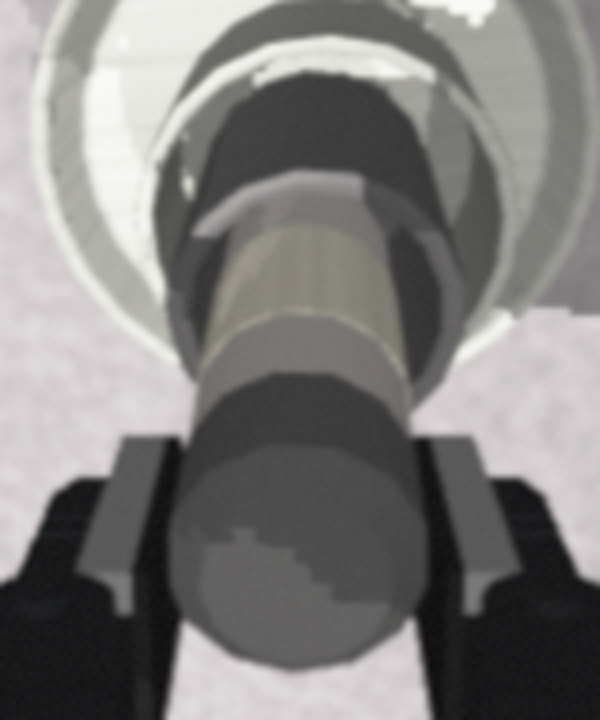

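Emit:
{"name": "move_arm", "arguments": {"moves": [[0.004,0.006,0.05,0,255],[0.006,0.004,0.06,0,255],[0.004,0,0.04,0,255],[0,0,0.01,0,255],[0,0,0,0,255]]}}

```text
t: 27.45
eef_pos: [490.8, -300.3, 116.3]
orientation: [0.052, -0.002, 0.999, -0.01]
ft_force: [-0.5, 0.2, 0.3]
width: 26.6
```

```bash
python3 -c "
from h import *
go(489,-299.5,107,90);js()"
```

```text
t 27.45 pos [ 490.8 -300.3  116.3] yaw 90.15 z [ 0.103 -0.019 -0.994] F [-0.5  0.2  0.3] w 26.6 qv 0.006
shift [0.0138 0.0049 0.0452] rows 0.2 twist 0.0033683394672916873 J [-0.57  0.4   1.92  0.06  0.73 -2.19]
J [-0.5743  0.4     1.9187  0.0607  0.7266 -2.1922] sum -0.0963 qv [ 0.001  0.006  0.004  0.    -0.003  0.   ] M [ 0.03  0.05 -0.  ]
```

Emit:
{"name": "move_arm", "arguments": {"moves": [[0.007,0.003,0.02,0,255],[0.004,0.002,0.01,0,255],[0,0,0,0,255]]}}

```text
t: 27.7
eef_pos: [489.5, -299.6, 110.1]
orientation: [0.052, -0.002, 0.999, -0.01]
ft_force: [-0.3, 0.1, -0.6]
width: 27.2
```

```bash
python3 -c "
from h import *
go(489,-299.5,107,90);js()"
```

```text
t 27.7 pos [ 489.5 -299.6  110.1] yaw 90.15 z [ 0.104 -0.019 -0.994] F [-0.3  0.1 -0.6] w 27.2 qv 0.002
shift [0.0043 0.0008 0.0151] rows 0.1 twist 0.003373233639655382 J [-0.57  0.41  1.93  0.06  0.71 -2.19]
J [-0.5746  0.4072  1.9259  0.0618  0.7114 -2.1939] sum -0.0971 qv [-0.    -0.002 -0.     0.001  0.002  0.001] M [ 0.01  0.07 -0.07]
```

Emit:
{"name": "move_arm", "arguments": {"moves": [[0.002,0,0.01,0,255],[0,0,0,0,255]]}}

```text
t: 27.87
eef_pos: [489.5, -299.8, 108.3]
orientation: [0.052, -0.002, 0.999, -0.01]
ft_force: [-0.6, -0.1, -0.5]
width: 27.0
```

```bash
python3 -c "
from h import *
go(489,-299.5,107,90);js()"
```

```text
t 27.87 pos [ 489.5 -299.8  108.3] yaw 90.15 z [ 0.105 -0.02  -0.994] F [-0.6 -0.1 -0.5] w 27.0 qv 0.01
shift [0.0031 0.0014 0.0062] rows 0.0 twist 0.003386233926238447 J [-0.57  0.41  1.93  0.06  0.71 -2.19]
J [-0.5749  0.4098  1.9272  0.0621  0.7069 -2.1946] sum -0.0977 qv [-0.001 -0.01  -0.007 -0.002  0.007 -0.   ] M [0.06 0.05 0.02]
```

Emit:
{"name": "move_arm", "arguments": {"moves": [[0.001,0,0.01,0,255],[0,0,0,0,255]]}}

```text
t: 28.03
eef_pos: [491.3, -300.7, 108.2]
orientation: [0.054, -0.002, 0.998, -0.011]
ft_force: [-0.1, 1.0, -1.0]
width: 26.7
```

```bash
python3 -c "
from h import *
go(489,-299.5,106,90);js()"
```

```text
t 28.03 pos [ 491.3 -300.7  108.2] yaw 90.13 z [ 0.109 -0.022 -0.994] F [-0.1  1.  -1. ] w 26.7 qv 0.011
shift [0.0126 0.0065 0.0095] rows 0.1 twist 0.0028549056859244752 J [-0.57  0.41  1.93  0.06  0.7  -2.2 ]
J [-0.5748  0.411   1.926   0.0631  0.7024 -2.1951] sum -0.1022 qv [ 0.    -0.011 -0.007 -0.002  0.004  0.002] M [0.03 0.15 0.03]
```

Emit:
{"name": "move_arm", "arguments": {"moves": [[0.01,0.005,0.013,0,255],[0,0,0,0,255]]}}

```text
t: 28.2
eef_pos: [492.5, -301.5, 108.4]
orientation: [0.058, -0.002, 0.998, -0.013]
ft_force: [-0.2, 0.5, -0.7]
width: 26.8
```

```bash
python3 -c "
from h import *
go(489,-299.5,106,90);js()"
```

```text
t 28.2 pos [ 492.5 -301.5  108.4] yaw 90.1 z [ 0.115 -0.025 -0.993] F [-0.2  0.5 -0.7] w 26.8 qv 0.016
shift [0.0186 0.0102 0.0094] rows 0.1 twist 0.0021804274151608952 J [-0.57  0.41  1.93  0.06  0.69 -2.2 ]
J [-0.575   0.4098  1.9284  0.0644  0.6937 -2.1963] sum -0.1097 qv [-0.    -0.014 -0.016 -0.001  0.005  0.002] M [ 0.13  0.18 -0.06]
```

Emit:
{"name": "move_arm", "arguments": {"moves": [[0,0,0,0,60],[0,0,0,0,60],[0,0,0,0,60],[0,0,0,0,60]]}}

```text
t: 28.53
eef_pos: [492.6, -301.6, 108.6]
orientation: [0.058, -0.002, 0.998, -0.013]
ft_force: [-0.9, -0.4, -0.3]
width: 65.6
```

```bash
python3 -c "
from h import *
go(489,-299.5,106,90);js()
d=snap('wrist','w19'); crop('w19',220,110,420,310,3,'w19c');print(w2px(d,[[485.5,-299.5,112]]))"
```

```text
t 28.53 pos [ 492.6 -301.6  108.6] yaw 90.1 z [ 0.116 -0.026 -0.993] F [-0.9 -0.4 -0.3] w 65.6 qv 0.004
shift [0.0191 0.0109 0.0104] rows 0.1 twist 0.00231261638800504 J [-0.58  0.41  1.93  0.06  0.69 -2.2 ]
J [-0.575   0.4093  1.9286  0.0643  0.693  -2.1964] sum -0.1106 qv [-0.001  0.004  0.004  0.001  0.001 -0.001] M [-0.    0.06 -0.03]
[[320.54362831 265.14499108]]
```

View pics/w19c.png

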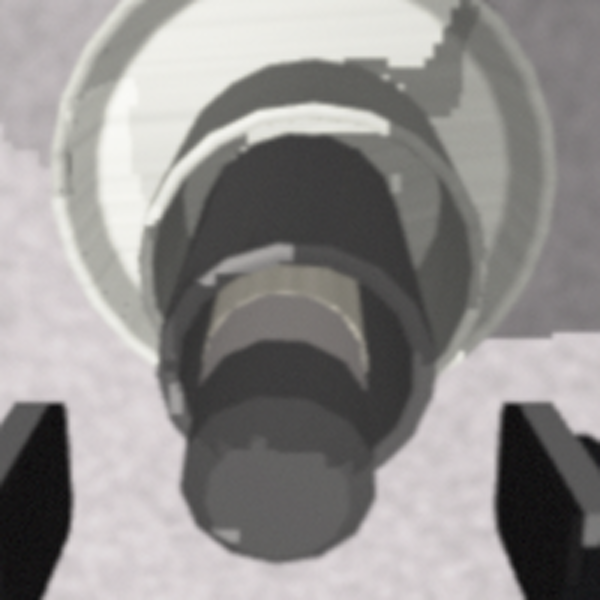

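Emit:
{"name": "move_arm", "arguments": {"moves": [[0,0,-0.1,0,60],[0,0,-0.2,0,60],[0,0,-0.2,0,60],[0,0.05,-0.1,0,60],[-0.04,0.12,0,0,60],[-0.08,0.16,0,0,60],[-0.08,0.16,0,0,60],[-0.08,0.16,0,0,60]]}}

```text
t: 29.25
eef_pos: [531.7, -168.9, 234.8]
orientation: [0.056, 0.003, 0.998, -0.013]
ft_force: [0.5, -1.0, -0.2]
width: 65.4
```

```bash
python3 -c "
from h import *
go(612,-14.5,190,90);js()"
```

```text
t 29.25 pos [ 531.7 -168.9  234.8] yaw 89.59 z [ 0.112 -0.026 -0.993] F [ 0.5 -1.  -0.2] w 65.4 qv 0.921
shift [-0.3707  0.7802  0.2475] rows 4.5 twist -0.009010891958807419 J [-0.32  0.21  1.87  0.01  0.94 -1.89]
J [-0.3162  0.2103  1.8726  0.0125  0.944  -1.8881] sum -0.1146 qv [ 0.842  0.059 -0.123 -0.12   0.033  0.921] M [-0.    0.04 -0.03]
```

Emit:
{"name": "move_arm", "arguments": {"moves": [[-0.07,0.15,0.02,-0.01,60],[-0.07,0.15,0.03,0,60],[-0.07,0.15,0.05,0,60],[-0.06,0.13,0.05,0,60],[-0.05,0.08,0.04,0,60],[-0.02,0.04,0.02,0,60],[0,0,0,0,60],[0,0,0,0,60]]}}

```text
t: 29.92
eef_pos: [608.5, -16.8, 195.8]
orientation: [0.057, -0.004, 0.998, -0.013]
ft_force: [-0.1, -0.0, 0.4]
width: 65.3
```

```bash
python3 -c "
from h import *
go(622,-14.5,100,90);js()
d=snap('wrist','w20'); print(w2px(d,[[622,-14.5,42],[622,-14.5,6]])); crop('w20',220,100,420,300,3,'w20c')"
```

```text
t 29.92 pos [608.5 -16.8 195.8] yaw 90.39 z [ 0.114 -0.025 -0.993] F [-0.1 -0.   0.4] w 65.3 qv 0.01
shift [-0.0127  0.0235  0.4831] rows 2.4 twist 0.008679381438241762 J [-0.02  0.33  1.8  -0.03  0.89 -1.58]
J [-0.0177  0.3322  1.8028 -0.0299  0.8922 -1.5794] sum -0.1144 qv [0.006 0.01  0.003 0.    0.001 0.001] M [0.04 0.07 0.04]
[[321.58515667 186.55704757]
 [321.69807832 174.62550878]]
```

View pics/w20c.png

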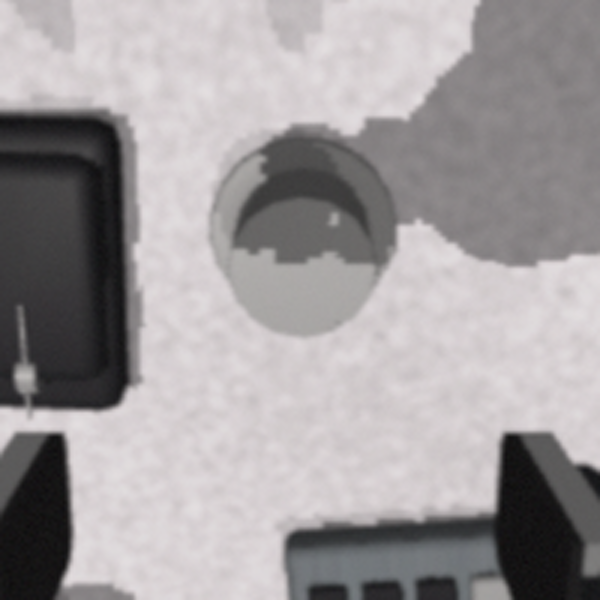

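Emit:
{"name": "move_arm", "arguments": {"moves": [[0.002,0.004,0.08,0.008,60],[0.004,0.005,0.15,0,60],[0.004,0.005,0.16,0,60],[0.004,0.005,0.15,0,60],[0,0,0.08,0,60],[0,0,0.03,0,60],[0,0,0,0,60],[0,0,0,0,60]]}}

```text
t: 30.63
eef_pos: [621.0, -28.0, 68.5]
orientation: [0.061, 0.005, 0.998, -0.014]
ft_force: [-0.1, 0.3, 1.1]
width: 65.4
```

```bash
python3 -c "
from h import *
go(623,-14.5,31,90);js()
d=snap('wrist','w21'); print(w2px(d,[[623,-14.5,42],[622,-14.5,6]]));"
```

```text
t 30.63 pos [621.  -28.   68.5] yaw 89.36 z [ 0.122 -0.029 -0.992] F [-0.1  0.3  1.1] w 65.4 qv 0.016
shift [0.0134 0.0729 0.1855] rows 1.0 twist -0.014208359338493577 J [-0.03  0.52  1.86 -0.04  0.64 -1.57]
J [-0.0349  0.5198  1.8577 -0.0406  0.6416 -1.5652] sum -0.1225 qv [-0.016 -0.004  0.002 -0.002  0.006 -0.005] M [ 0.04  0.06 -0.03]
[[343.89866842 247.24917526]
 [340.38531405 215.36747696]]
```

View pics/w21.png

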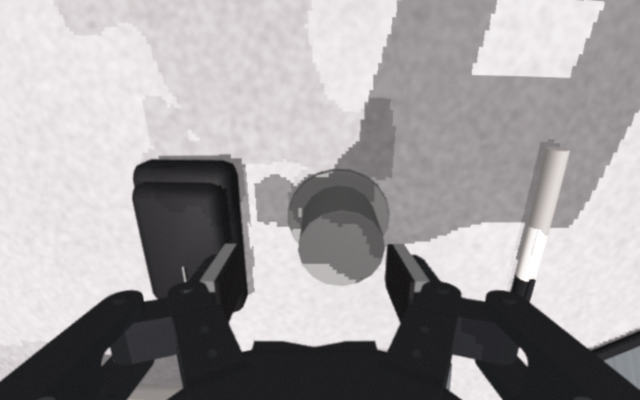

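Emit:
{"name": "move_arm", "arguments": {"moves": [[0,0.035,0,-0.014,60],[0,0.03,0.01,0,60],[0,0,0,0,60],[0,0,0,0,60]]}}

```text
t: 31.02
eef_pos: [623.9, -14.3, 71.3]
orientation: [0.065, -0.001, 0.998, -0.014]
ft_force: [0.6, 0.4, 0.4]
width: 65.2
```

```bash
python3 -c "
from h import *
go(622.5,-15.3,31,90);js()"
```

```text
t 31.02 pos [623.9 -14.3  71.3] yaw 90.0 z [ 0.129 -0.029 -0.991] F [0.6 0.4 0.4] w 65.2 qv 0.017
shift [0.0329 0.0008 0.1988] rows 1.0 twist -4.951359058761934e-05 J [-0.01  0.52  1.86 -0.05  0.64 -1.55]
J [-0.0111  0.5163  1.8564 -0.0458  0.6396 -1.5488] sum -0.1293 qv [ 0.017 -0.01  -0.002  0.001 -0.     0.008] M [0.05 0.06 0.02]
```

Emit:
{"name": "move_arm", "arguments": {"moves": [[0.008,0,0.05,0,60],[0.011,0,0.07,0,60],[0.009,0,0.06,0,60],[0.003,0,0.02,0,60],[0,0,0,0,60]]}}

```text
t: 31.43
eef_pos: [624.2, -14.5, 29.4]
orientation: [0.067, -0.002, 0.998, -0.014]
ft_force: [-0.0, 0.1, -0.2]
width: 65.1
```

```bash
python3 -c "
from h import *
go(622.5,-15.3,31,90);js()
d=snap('wrist','w22'); print(w2px(d,[[623,-14.5,42],[622,-14.5,6]]));"
```

```text
t 31.43 pos [624.2 -14.5  29.4] yaw 90.1 z [ 0.133 -0.029 -0.991] F [-0.   0.1 -0.2] w 65.1 qv 0.015
shift [ 0.0072 -0.0043 -0.0091] rows 0.1 twist 0.0022613281149460817 J [-0.01  0.58  1.87 -0.05  0.56 -1.54]
J [-0.0116  0.5815  1.871  -0.0513  0.5562 -1.5443] sum -0.133 qv [ 0.003  0.015  0.006 -0.001 -0.004 -0.001] M [0.09 0.14 0.08]
[[314.62902067 291.88013107]
 [316.57225532 242.54964997]]
```

View pics/w22.png

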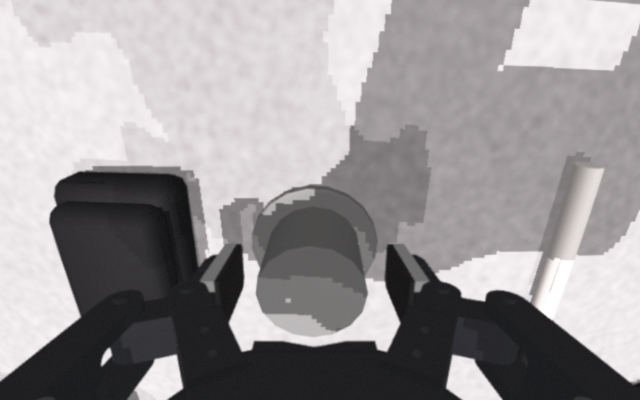

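Emit:
{"name": "move_arm", "arguments": {"moves": [[0,0,-0.008,0,140],[0,0,0,0,255],[0,0,0,0,255],[0,0,0,0,255],[0,0,0,0,255]], "squeeze": 30}}

```text
t: 31.9
eef_pos: [624.7, -14.7, 32.8]
orientation: [0.067, -0.002, 0.998, -0.015]
ft_force: [0.4, -0.4, -0.0]
width: 43.5
```

```bash
python3 -c "
from h import *
go(622.5,-15.3,31,90);js()"
```

```text
t 31.9 pos [624.7 -14.7  32.8] yaw 90.08 z [ 0.134 -0.029 -0.991] F [ 0.4 -0.4 -0. ] w 43.5 qv 0.007
shift [ 0.0121 -0.0028  0.0078] rows 0.1 twist 0.0017616302051363972 J [-0.01  0.58  1.87 -0.05  0.56 -1.54]
J [-0.0118  0.576   1.8699 -0.051   0.5614 -1.5447] sum -0.1342 qv [ 0.001 -0.007 -0.002 -0.002  0.002  0.   ] M [0.   0.14 0.04]
```

Emit:
{"name": "move_arm", "arguments": {"moves": [[0,0,-0.08,0,255],[0,0,-0.18,0,255],[0,0,-0.2,0,255],[0,0,-0.2,0,255],[0,-0.04,-0.18,0,255],[0.04,-0.1,-0.08,0,255],[0.08,-0.16,0,0,255],[0.08,-0.17,0,0,255]]}}

```text
t: 32.57
eef_pos: [561.3, -101.1, 222.6]
orientation: [0.069, -0.005, 0.998, -0.014]
ft_force: [0.3, -0.9, -1.6]
width: 43.5
```

```bash
python3 -c "
from h import *
go(486,-302,200,90);js()"
```

```text
t 32.57 pos [ 561.3 -101.1  222.6] yaw 90.48 z [ 0.138 -0.028 -0.99 ] F [ 0.3 -0.9 -1.6] w 43.5 qv 0.925
shift [ 0.401  -0.9978  0.0882] rows 5.4 twist 0.010665224476358363 J [-0.18  0.23  1.88 -0.    0.89 -1.76]
J [-0.1791  0.2319  1.8775 -0.0037  0.8913 -1.7582] sum -0.1409 qv [-0.822 -0.221  0.241  0.15  -0.093 -0.925] M [ 0.02  0.02 -0.  ]
```

Emit:
{"name": "move_arm", "arguments": {"moves": [[0.07,-0.17,0,0,255],[0.07,-0.17,0,0,255],[0.07,-0.17,0,0,255],[0.06,-0.16,0,0,255],[0.05,-0.13,0,0,255],[0.02,-0.06,0,0,255],[0,0,0,0,255],[0,0,0,0,255]]}}

```text
t: 33.23
eef_pos: [489.0, -286.9, 222.9]
orientation: [0.073, -0.003, 0.997, -0.017]
ft_force: [0.1, -0.2, -0.7]
width: 43.5
```

```bash
python3 -c "
from h import *
go(486,-302,200,90);js()
d=snap('wrist','w23'); print(w2px(d,[[485.5,-299.5,83],[488,-303,112]])); crop('w23',220,110,420,310,3,'w23c')"
```

```text
t 33.23 pos [ 489.  -286.9  222.9] yaw 90.26 z [ 0.145 -0.033 -0.989] F [ 0.1 -0.2 -0.7] w 43.5 qv 0.024
shift [ 0.0319 -0.0713  0.1136] rows 0.7 twist 0.005746078011970073 J [-0.56  0.23  1.89  0.06  0.89 -2.18]
J [-0.5614  0.2263  1.8853  0.0633  0.8897 -2.1756] sum -0.1403 qv [-0.024 -0.001 -0.004 -0.001 -0.001 -0.009] M [ 0.08  0.07 -0.05]
[[304.9627198  166.93654891]
 [297.89254735 181.94840039]]
```

View pics/w23.png

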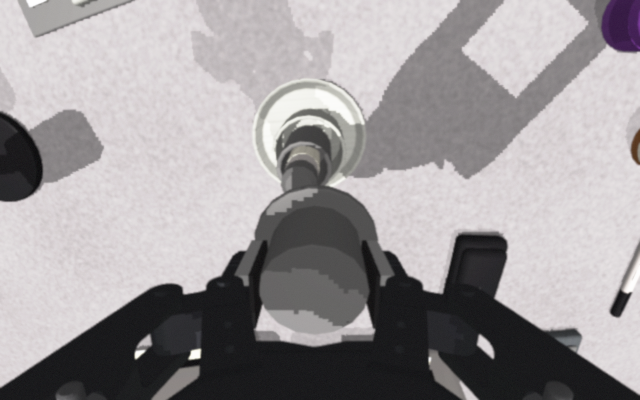

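View pics/w23c.png

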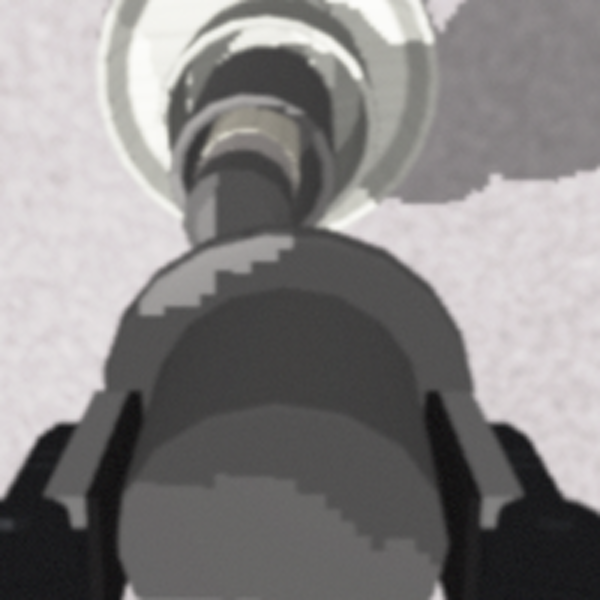

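```bash
python3 -c "
from h import *
d=snap('scene','s24'); p=w2px(d,[[485.5,-299.5,83],[488,-303,112],[488,-303,83]]);print(p); c=p[0].astype(int)
crop('s24',c[0]-50,c[1]-50,c[0]+50,c[1]+50,6,'s24c')
d=snap('top','t24'); p=w2px(d,[[485.5,-299.5,83],[488,-303,112]]);print(p); c=p[0].astype(int)
d=load('w23'); print(w2px(d,[[488,-303,112],[488,-303,85],[486,-300,112],[486,-300,85]]))"
```

```text
[[287.85109654 122.76859275]
 [286.00052225 114.73755654]
 [286.53293204 122.30532457]]
[[444.57126308 205.436747  ]
 [449.3383854  202.2026393 ]]
[[297.89254735 181.94840039]
 [300.51649161 170.57741079]
 [301.95441202 179.43098053]
 [304.20189999 168.26194468]]
```

View pics/s24c.png

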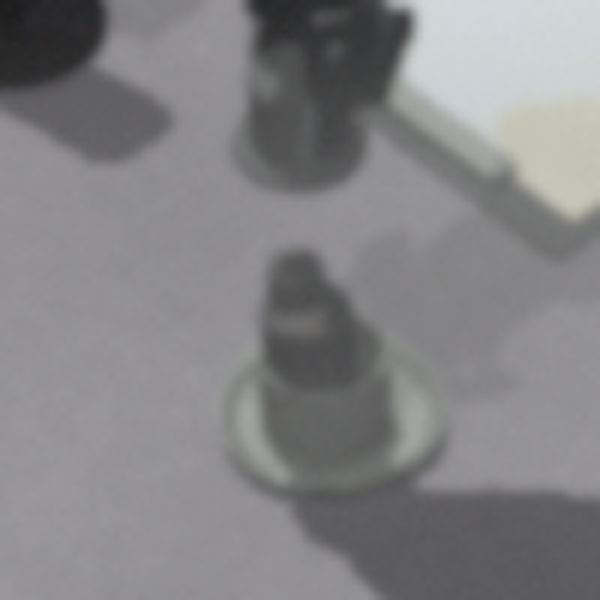

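View pics/t24.png

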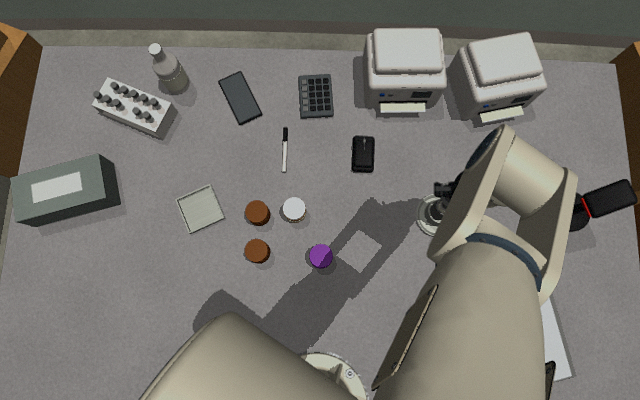

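```bash
python3 -c "
from h import *
d=load('w19')
f=lambda u,v:((u+.5)/3-.5+220,(v+.5)/3-.5+110)
print(px2w(d,*f(279,483),112),px2w(d,*f(182,483),112),px2w(d,*f(375,483),112),px2w(d,*f(279,560),112))
print('cup',px2w(d,*f(160,380),83),px2w(d,*f(436,380),83),px2w(d,*f(290,245),83))
d=load('w23')
print('flange',[px2w(d,*f(u,375),z).round(1) for u in (105,470) for z in (191,195)],px2w(d,*f(288,232),192))
print('top',[px2w(d,*f(283,505),z).round(1) for z in (231,234)])
"
```

```text
[ 488.17469654 -302.66062362  112.        ] [ 488.43889842 -315.79557381  112.        ] [ 487.94883375 -289.73859596  112.        ] [ 500.92091357 -302.65607836  112.        ]
cup [ 488.12597107 -322.8931558    83.        ] [ 487.45464934 -278.10476559   83.        ] [ 464.53052096 -301.82325773   83.        ]
flange [array([ 488.3, -319. ,  191. ]), array([ 486., -318.,  195.]), array([ 486.9, -257.1,  191. ]), array([ 484.7, -257.9,  195. ])] [ 461.33546677 -287.89478147  192.        ]
top [array([ 484.6, -287.3,  231. ]), array([ 482.3, -287.2,  234. ])]
```

```bash
python3 -c "
from h import *
d=load('w23')
f=lambda u,v:((u+.5)/3-.5+220,(v+.5)/3-.5+110)
for z in (231,233): print('top',z,px2w(d,*f(283,405),z)+[22,0,0],px2w(d,313,334,z)-[22,0,0])
for z in (195,197): print('fl',z,px2w(d,*f(288,232),z)+[31,0,0])
"
```

```text
top 231 [ 491.45509474 -287.35853839  231.        ] [ 492.04049588 -287.58151819  231.        ]
top 233 [ 490.25569903 -287.29817824  233.        ] [ 489.98687606 -287.51688591  233.        ]
fl 195 [ 491.19558798 -287.81764779  195.        ]
fl 197 [ 490.43566879 -287.76622535  197.        ]
```

```bash
python3 -c "
from h import *
go(486.5,-301.4,165,90)"
```

```text
t 33.38 pos [ 489.6 -285.6  222.9] yaw 90.4 z [ 0.145 -0.033 -0.989] F [-1.1  0.4 -1.7] w 43.8 qv 0.012
shift [ 0.0584 -0.0692  0.2864] rows 1.5 twist 0.008828136671997475 J [-0.56  0.23  1.89  0.06  0.89 -2.18]
```

Emit:
{"name": "move_arm", "arguments": {"moves": [[0.014,-0.02,0.07,0.009,255],[0.02,-0.028,0.1,0,255],[0.016,-0.018,0.08,0,255],[0.005,-0.003,0.03,0,255],[0,0,0,0,255],[0,0,0,0,255]]}}

```text
t: 33.88
eef_pos: [490.9, -295.7, 166.1]
orientation: [0.074, -0.005, 0.997, -0.016]
ft_force: [0.1, -0.5, -0.1]
width: 43.6
```

```bash
python3 -c "
from h import *
go(486.5,-301.4,150,90);js()
d=snap('wrist','w25'); print(w2px(d,[[488,-302,83],[488,-303,112]])); crop('w25',220,110,420,310,3,'w25c')
d=snap('scene','s25'); crop('s25',240,70,340,170,6,'s25c')"
```

```text
t 33.88 pos [ 490.9 -295.7  166.1] yaw 90.47 z [ 0.148 -0.032 -0.988] F [ 0.1 -0.5 -0.1] w 43.6 qv 0.015
shift [ 0.0338 -0.0255  0.0774] rows 0.4 twist 0.010433130693578757 J [-0.58  0.31  1.92  0.08  0.77 -2.21]
J [-0.5753  0.308   1.9227  0.0776  0.7699 -2.2087] sum -0.1409 qv [ 0.015  0.004  0.002 -0.     0.003  0.005] M [0.06 0.05 0.01]
[[309.40810112 193.61580218]
 [305.35383745 212.79587837]]
```

View pics/w25c.png

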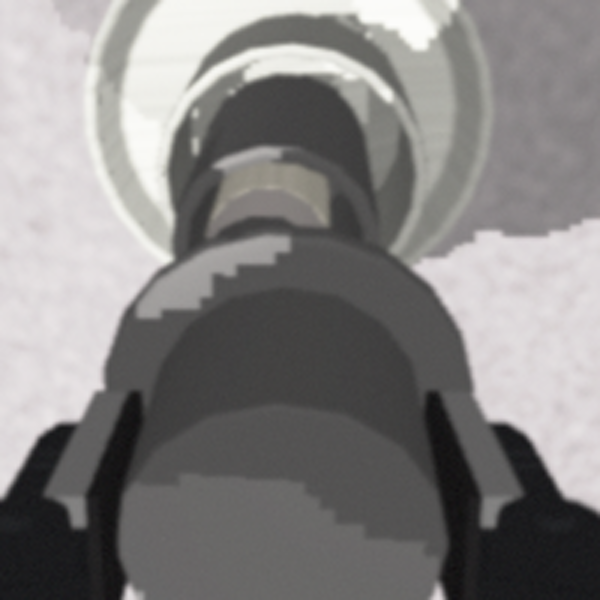

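View pics/s25c.png

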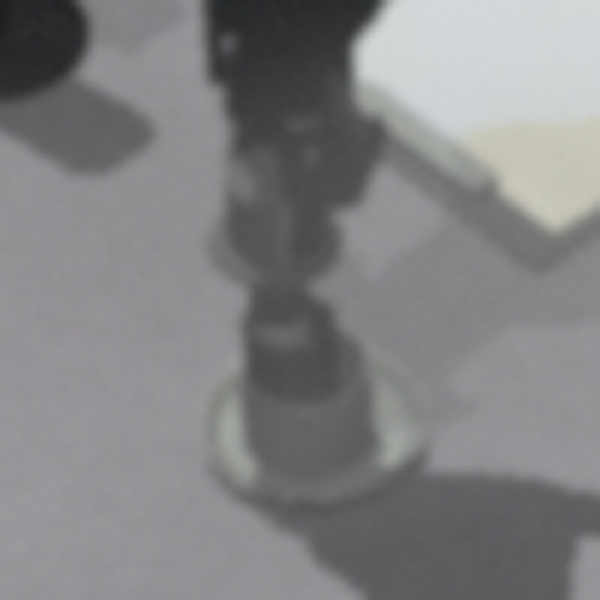

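Emit:
{"name": "move_arm", "arguments": {"moves": [[0.012,-0.017,0,0.01,255],[0.01,-0.012,0,0,255],[0,0,0,0,255],[0,0,0,0,255]]}}

```text
t: 34.32
eef_pos: [487.9, -302.6, 169.1]
orientation: [0.077, -0.002, 0.997, -0.017]
ft_force: [-0.7, 0.3, -0.2]
width: 43.4
```

```bash
python3 -c "
from h import *
go(486.5,-301.4,150,90);js()
d=snap('wrist','w26'); crop('w26',220,110,420,310,3,'w26c')"
```

```text
t 34.32 pos [ 487.9 -302.6  169.1] yaw 90.02 z [ 0.153 -0.035 -0.988] F [-0.7  0.3 -0.2] w 43.4 qv 0.008
shift [0.0213 0.0093 0.0931] rows 0.5 twist 0.00040209806447093243 J [-0.59  0.3   1.92  0.08  0.77 -2.22]
J [-0.5895  0.3036  1.9216  0.0806  0.771  -2.217 ] sum -0.1454 qv [-0.007 -0.008 -0.003 -0.002  0.005 -0.003] M [ 0.01  0.11 -0.  ]
```

View pics/w26c.png

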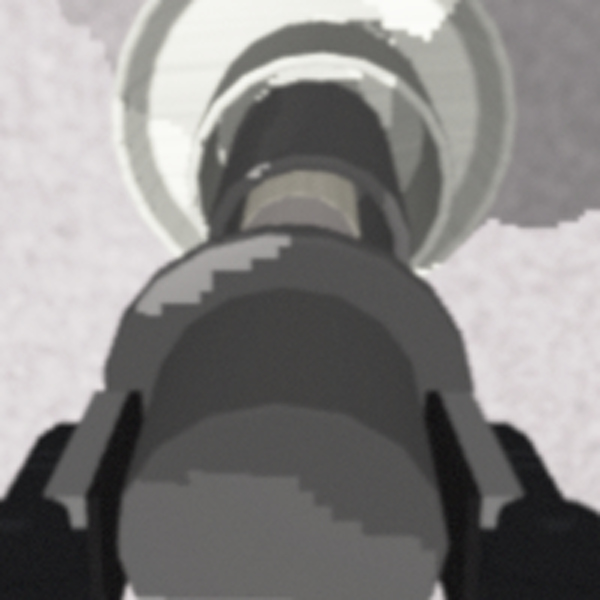

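```bash
python3 -c "
from h import *
d=load('w26')
f=lambda u,v:((u+.5)/3-.5+220,(v+.5)/3-.5+110)
for z in (85,90): print(px2w(d,*f(301,200),z),px2w(d,*f(243,200),z),px2w(d,*f(358,200),z))
print('cup',px2w(d,*f(208,215),83),px2w(d,*f(410,215),83),px2w(d,*f(315,156),83)+[23,0,0])
print('boundary grey/white', [px2w(d,*f(300,195),z)+[14,0,0] for z in (83,88)])
for z in (137,140,143): print('fl',z,px2w(d,*f(288,232),z)+[31,0,0],px2w(d,*f(105,375),z),px2w(d,*f(470,375),z))
for z in (177,179,181): print('top',z,px2w(d,*f(283,405),z)+[22,0,0])
"
```

```text
[ 473.70138788 -302.23911542   85.        ] [ 473.85218945 -314.59692226   85.        ] [ 473.54759556 -290.14124251   85.        ]
[ 471.94498609 -302.1687196    90.        ] [ 472.09193874 -314.21111775   90.        ] [ 471.79511901 -290.37962108   90.        ]
cup [ 478.08824734 -322.41801535   83.        ] [ 477.51761936 -278.74871186   83.        ] [ 487.56154373 -299.39266393   83.        ]
boundary grey/white [array([ 487.27346754, -302.49037475,   83.        ]), array([ 485.54562746, -302.41434226,   88.        ])]
fl 137 [ 491.82042249 -303.52496916  137.        ] [ 487.40532307 -334.7290687   137.        ] [ 486.19447446 -272.79833937  137.        ]
fl 140 [ 490.65430433 -303.44066184  140.        ] [ 485.6849737  -333.99423098  140.        ] [ 484.49936838 -273.35460835  140.        ]
fl 143 [ 489.48818618 -303.35635452  143.        ] [ 483.96462434 -333.25939327  143.        ] [ 482.80426229 -273.91087734  143.        ]
top 177 [ 490.27672231 -302.96345412  177.        ]
top 179 [ 489.05649577 -302.89642009  179.        ]
top 181 [ 487.83626922 -302.82938606  181.        ]
```

Emit:
{"name": "move_arm", "arguments": {"moves": [[0.01,0.004,0.04,0,255],[0.011,0.004,0.05,0,255],[0.011,0.003,0.05,0,255],[0.004,0,0.02,0,255],[0,0,0,0,255]]}}

```text
t: 34.78
eef_pos: [485.1, -301.5, 132.9]
orientation: [0.077, -0.001, 0.997, -0.018]
ft_force: [-0.1, -0.2, -0.3]
width: 43.7
```

```bash
python3 -c "
from h import *
go(486,-301.6,118,90);js()
d=snap('wrist','w27'); crop('w27',220,110,420,310,3,'w27c')
d=snap('scene','s27'); crop('s27',240,70,340,170,6,'s27c')"
```

```text
t 34.78 pos [ 485.1 -301.5  132.9] yaw 89.99 z [ 0.153 -0.035 -0.988] F [-0.1 -0.2 -0.3] w 43.7 qv 0.014
shift [0.007  0.0023 0.0743] rows 0.4 twist -0.00024163958734422724 J [-0.59  0.35  1.95  0.09  0.69 -2.23]
J [-0.5906  0.3518  1.9535  0.0883  0.691  -2.2279] sum -0.1454 qv [ 0.001  0.014  0.013  0.001 -0.007 -0.   ] M [0.02 0.1  0.02]
```

View pics/w27c.png

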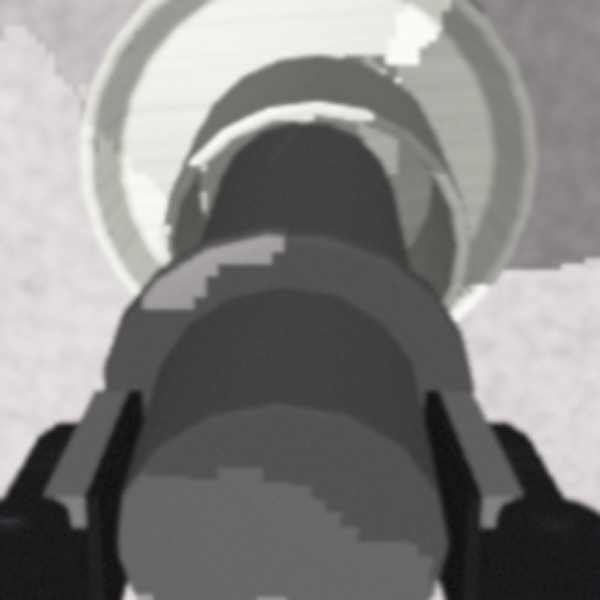

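View pics/s27c.png

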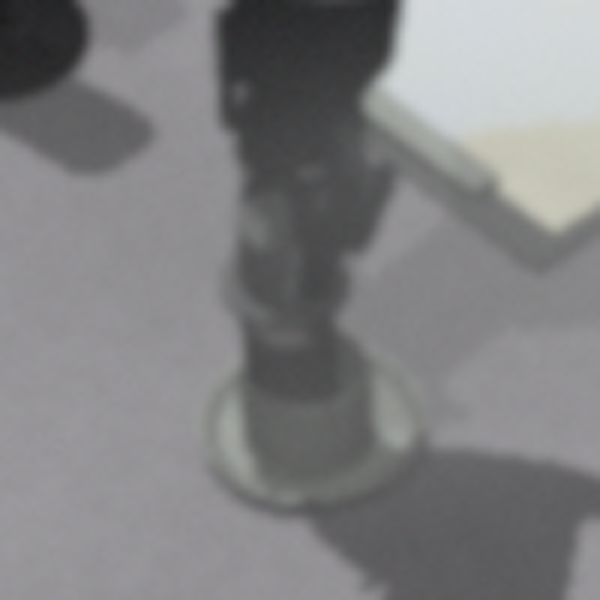

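Emit:
{"name": "move_arm", "arguments": {"moves": [[0.003,0.001,0.03,0,255],[0.004,0.001,0.03,0,255],[0.001,0,0.01,0,255],[0,0,0,0,255]]}}

```text
t: 35.22
eef_pos: [486.8, -302.2, 119.0]
orientation: [0.078, -0.001, 0.997, -0.018]
ft_force: [-0.4, -0.6, -0.9]
width: 43.4
```

```bash
python3 -c "
from h import *
go(486,-301.6,115.5,90);js()"
```

```text
t 35.22 pos [ 486.8 -302.2  119. ] yaw 89.99 z [ 0.155 -0.036 -0.987] F [-0.4 -0.6 -0.9] w 43.4 qv 0.006
shift [0.0066 0.0038 0.0164] rows 0.1 twist -0.0002524027747575196 J [-0.59  0.37  1.96  0.09  0.66 -2.23]
J [-0.59    0.3747  1.9598  0.0917  0.6595 -2.2318] sum -0.1476 qv [ 0.     0.006  0.     0.001 -0.004 -0.001] M [0.02 0.16 0.05]
```

Emit:
{"name": "move_arm", "arguments": {"moves": [[0.003,0.002,0.011,0,255]]}}

```text
t: 35.3
eef_pos: [486.8, -302.1, 116.8]
orientation: [0.078, -0.001, 0.997, -0.018]
ft_force: [0.1, 0.1, -0.4]
width: 43.8
```

Emit:
{"name": "move_arm", "arguments": {"moves": [[0.002,0.001,0.008,0,255]]}}

```text
t: 35.38
eef_pos: [486.6, -301.9, 115.0]
orientation: [0.078, -0.001, 0.997, -0.018]
ft_force: [0.1, 0.3, 0.2]
width: 43.6
```

Emit:
{"name": "move_arm", "arguments": {"moves": [[0.001,0.0,0.006,0,255]]}}

```text
t: 35.47
eef_pos: [487.2, -302.1, 114.4]
orientation: [0.079, -0.001, 0.997, -0.019]
ft_force: [-3.6, 4.0, 20.5]
width: 43.3
```

Emit:
{"name": "move_arm", "arguments": {"moves": [[0,0,-0.003,0,255],[0,0,0,0,60],[0,0,0,0,60],[0,0,0,0,60],[0,0,0,0,60]]}}

```text
t: 35.88
eef_pos: [487.8, -302.4, 115.9]
orientation: [0.079, -0.001, 0.997, -0.019]
ft_force: [-0.7, 0.1, -0.5]
width: 65.2
```

```bash
python3 -c "
from h import *
go(486,-301.6,115.5,90);js()
d=snap('wrist','w28'); crop('w28',190,90,440,340,2.4,'w28c')"
```

```text
t 35.88 pos [ 487.8 -302.4  115.9] yaw 89.97 z [ 0.158 -0.038 -0.987] F [-0.7  0.1 -0.5] w 65.2 qv 0.003
shift [0.0092 0.004  0.0006] rows 0.1 twist -0.000573576565214277 J [-0.59  0.38  1.96  0.09  0.65 -2.23]
J [-0.5895  0.3794  1.9623  0.0939  0.6486 -2.2334] sum -0.1513 qv [ 0.001 -0.002  0.001 -0.002 -0.003  0.   ] M [ 0.03  0.01 -0.04]
```

View pics/w28c.png

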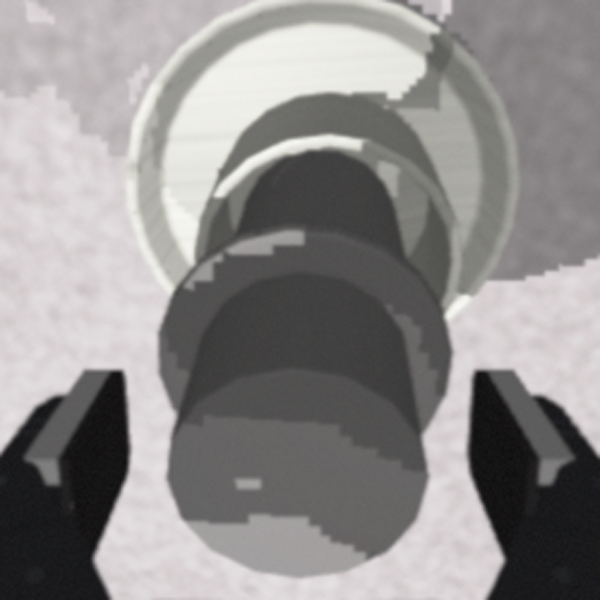

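Emit:
{"name": "move_arm", "arguments": {"moves": [[0,0,-0.08,0,60],[0,0,-0.18,0,60],[0,0,-0.2,0,60],[0,0.05,-0.15,0.1,60],[0,0.15,0,0.1,40],[0,0.19,0,0.1,40],[0,0.19,0,0,40],[0,0.19,0,0,40]]}}

```text
t: 36.6
eef_pos: [494.2, -147.9, 240.7]
orientation: [0.082, 0.126, 0.989, -0.01]
ft_force: [0.1, -0.5, -0.5]
width: 72.1
```

```bash
python3 -c "
from h import *
go(465,70,190,77);js()"
```

```text
t 36.6 pos [ 494.2 -147.9  240.7] yaw 75.43 z [ 0.16  -0.04  -0.986] F [ 0.1 -0.5 -0.5] w 72.1 qv 1.186
shift [0.4517 1.0175 0.1828] rows 5.6 twist -0.03494744517213443 J [-0.3   0.11  1.98  0.01  0.88 -1.62]
J [-0.2991  0.1134  1.9827  0.011   0.8803 -1.6218] sum -0.1652 qv [ 1.004 -0.083  0.072 -0.213 -0.032  1.186] M [-0.05  0.05 -0.  ]
```

Emit:
{"name": "move_arm", "arguments": {"moves": [[0.08,0.18,0.0,-0.03,40],[0.08,0.18,0.02,0,40],[0.08,0.18,0.03,0,40],[0.07,0.16,0.03,0,40],[0.05,0.12,0.02,0,40],[0.02,0.06,0,0,40],[0,0,0,0,40],[0,0,0,0,40]]}}

```text
t: 37.27
eef_pos: [465.2, 53.8, 208.7]
orientation: [0.086, 0.112, 0.99, -0.01]
ft_force: [0.5, 0.7, -0.1]
width: 71.9
```

```bash
python3 -c "
from h import *
go(473,72,120,77);js()
d=snap('wrist','w29'); print(w2px(d,[[473,72,60],[473,72,0],[462,165,60]]))
t=snap('top','t29'); crop('t29',395,160,475,230,8,'t29c')
s=snap('scene','s29'); crop('s29',250,80,330,160,7,'s29c')"
```

```text
t 37.27 pos [465.2  53.8 208.7] yaw 77.14 z [ 0.167 -0.039 -0.985] F [ 0.5  0.7 -0.1] w 71.9 qv 0.028
shift [0.0587 0.0977 0.4397] rows 2.3 twist 0.003089778975028581 J [ 0.16  0.08  2.1  -0.09  0.8  -1.13]
J [ 0.1567  0.0812  2.1037 -0.0905  0.7984 -1.1317] sum -0.1582 qv [ 0.028  0.    -0.001  0.002 -0.002  0.01 ] M [ 0.01  0.07 -0.01]
[[337.65938757 167.32220071]
 [333.67431841 147.98222856]
 [447.88638897 130.64592469]]
```

View pics/w29.png

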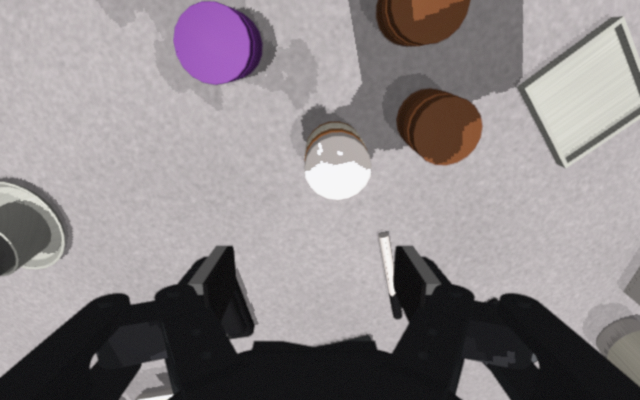

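View pics/t29c.png

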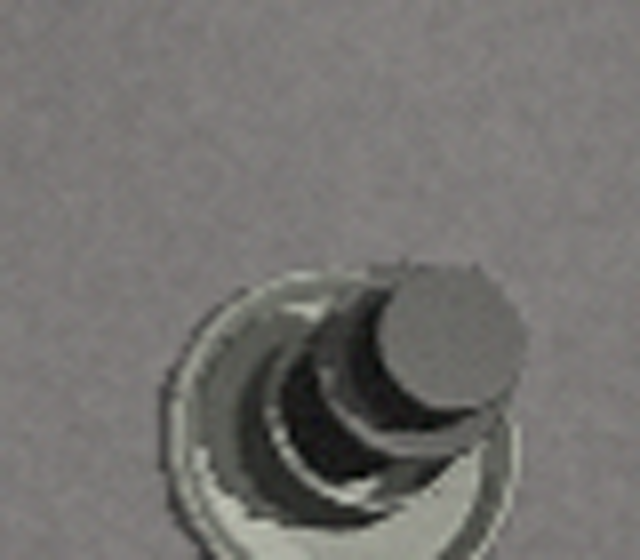

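View pics/s29c.png

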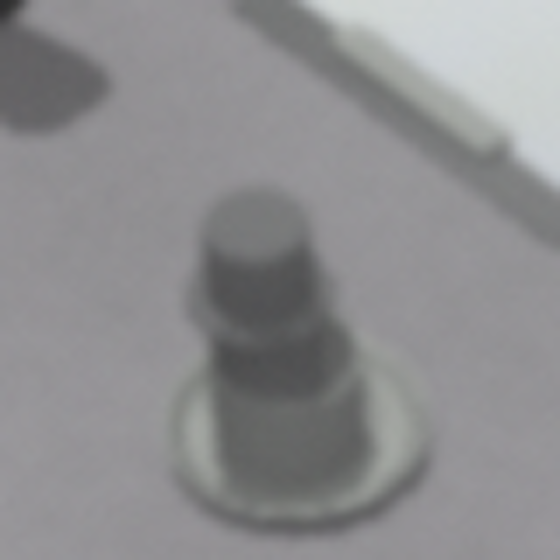

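Emit:
{"name": "move_arm", "arguments": {"moves": [[0.012,0.025,0.06,0,40],[0.015,0.03,0.11,0,40],[0.015,0.025,0.12,0,40],[0.012,0.015,0.1,0,40],[0.003,0.003,0.04,0,40],[0,0,0,0,40],[0,0,0,0,40]]}}

```text
t: 38.0
eef_pos: [478.8, 64.0, 122.5]
orientation: [0.09, 0.119, 0.989, -0.01]
ft_force: [0.0, -1.3, -0.0]
width: 72.0
```

```bash
python3 -c "
from h import *
go(474,72,40,77);js()
d=snap('wrist','w30'); print(w2px(d,[[473,72,60],[473,72,0],[462,165,60]]))"
```

```text
t 38.0 pos [478.8  64.  122.5] yaw 76.33 z [ 0.175 -0.041 -0.984] F [ 0.  -1.3 -0. ] w 72.0 qv 0.019
shift [0.1062 0.0325 0.4   ] rows 2.1 twist -0.014847796393962338 J [ 0.18  0.25  2.15 -0.13  0.58 -1.05]
J [ 0.1777  0.2463  2.1537 -0.1308  0.5797 -1.0507] sum -0.1619 qv [-0.019  0.008 -0.001 -0.001  0.001 -0.007] M [-0.01  0.11 -0.05]
[[325.4580081  196.6735016 ]
 [322.69921877 163.53472634]
 [485.94003395 142.47515196]]
```

View pics/w30.png

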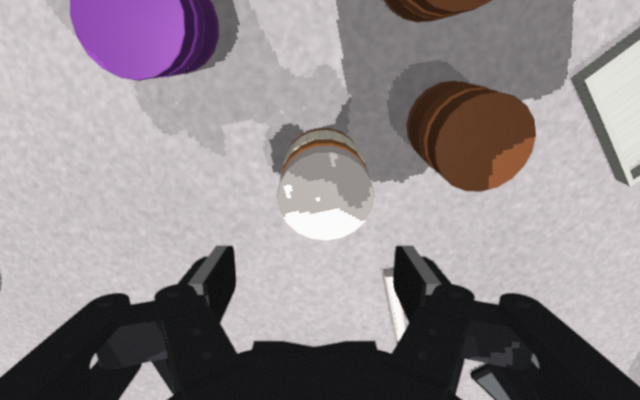

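Emit:
{"name": "move_arm", "arguments": {"moves": [[0.02,0.01,0.04,-0.015,40],[0.025,0.012,0.06,0,40],[0.025,0.008,0.06,0,40],[0.005,0,0.015,0,40],[0,0,0,0,40],[0,0,0,0,40]]}}

```text
t: 38.55
eef_pos: [475.3, 71.7, 88.8]
orientation: [0.094, 0.112, 0.989, -0.009]
ft_force: [-0.2, 0.5, 1.2]
width: 72.0
```

```bash
python3 -c "
from h import *
go(472,72,40,77);js()
d=snap('wrist','w31'); print(w2px(d,[[471,72,60],[473,72,0],[462,165,60]]))"
```

```text
t 38.55 pos [475.3  71.7  88.8] yaw 77.05 z [ 0.185 -0.04  -0.982] F [-0.2  0.5  1.2] w 72.0 qv 0.005
shift [ 0.0621 -0.0029  0.2364] rows 1.2 twist 0.0012042580837032801 J [ 0.2   0.31  2.18 -0.16  0.48 -1.01]
J [ 0.1974  0.3067  2.1849 -0.1634  0.4809 -1.0087] sum -0.169 qv [-0.001 -0.005 -0.004 -0.001  0.004 -0.004] M [0.03 0.04 0.  ]
[[313.31501953 230.63835799]
 [313.82483627 186.26549001]
 [504.97309581 174.62259456]]
```

View pics/w31.png

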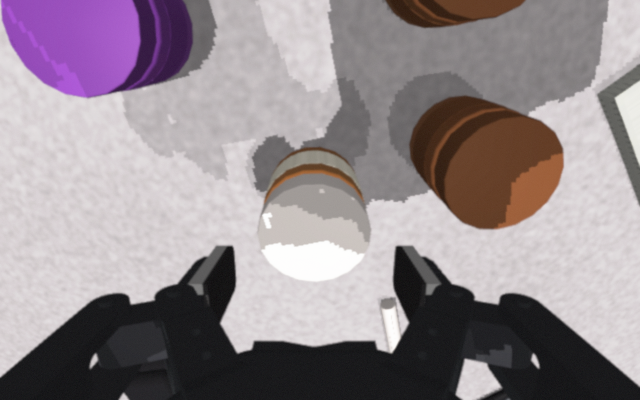

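Emit:
{"name": "move_arm", "arguments": {"moves": [[0.013,-0.001,0.05,0,40],[0.018,-0.001,0.07,0,40],[0.018,-0.001,0.07,0,40],[0.009,0,0.03,0,40],[0,0,0,0,40]]}}

```text
t: 39.02
eef_pos: [476.6, 72.4, 46.6]
orientation: [0.099, 0.112, 0.989, -0.008]
ft_force: [-0.4, -0.0, -0.5]
width: 72.0
```

```bash
python3 -c "
from h import *
go(472,72,40,77);js()
d=snap('wrist','w32'); print(w2px(d,[[471,72,60]]))"
```

```text
t 39.02 pos [476.6  72.4  46.6] yaw 77.07 z [ 0.194 -0.038 -0.98 ] F [-0.4 -0.  -0.5] w 72.0 qv 0.016
shift [ 0.0281 -0.0075  0.028 ] rows 0.2 twist 0.0014867505602524033 J [ 0.2   0.4   2.21 -0.22  0.36 -0.95]
J [ 0.1985  0.3957  2.207  -0.215   0.3624 -0.9515] sum -0.1765 qv [-0.003 -0.012 -0.008  0.006  0.016 -0.012] M [-0.02  0.12  0.03]
[[311.0466265  286.42259395]]
```

View pics/w32.png

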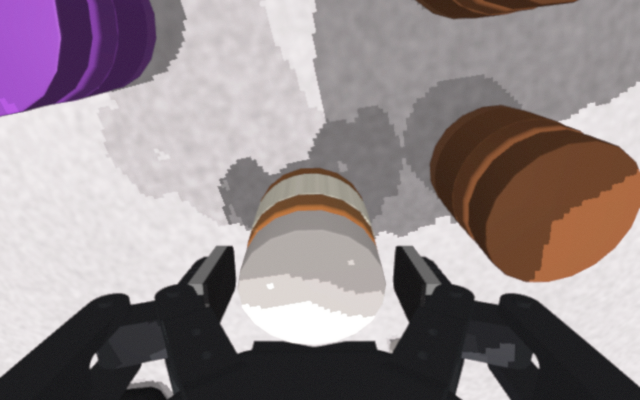

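Emit:
{"name": "move_arm", "arguments": {"moves": [[0.018,-0.005,0.03,0,40],[0.006,-0.002,0.0,0,40],[0,0,0,0,40]]}}

```text
t: 39.32
eef_pos: [474.2, 72.0, 41.5]
orientation: [0.101, 0.112, 0.989, -0.008]
ft_force: [-0.2, -0.2, 1.1]
width: 72.3
```

```bash
python3 -c "
from h import *
go(472,72,40,77);js()"
```

```text
t 39.32 pos [474.2  72.   41.5] yaw 77.07 z [ 0.197 -0.038 -0.98 ] F [-0.2 -0.2  1.1] w 72.3 qv 0.003
shift [ 0.012  -0.0027  0.0052] rows 0.1 twist 0.0015365636227796938 J [ 0.2   0.4   2.22 -0.23  0.34 -0.94]
J [ 0.1989  0.4042  2.2158 -0.2279  0.3426 -0.9375] sum -0.1791 qv [-0.001  0.     0.003 -0.002  0.002  0.003] M [ 0.04  0.08 -0.03]
```

Emit:
{"name": "move_arm", "arguments": {"moves": [[0.0,0.0,0.0,0,255],[0,0,0,0,255],[0,0,0,0,255],[0,0,0,0,255],[0,0,0,0,255]], "squeeze": 50}}

```text
t: 39.73
eef_pos: [474.4, 72.0, 43.2]
orientation: [0.101, 0.113, 0.988, -0.008]
ft_force: [0.6, 0.1, -1.0]
width: 55.9
```

```bash
python3 -c "
from h import *
go(472,72,40,77);js()"
```

```text
t 39.73 pos [474.4  72.   43.2] yaw 77.05 z [ 0.198 -0.038 -0.979] F [ 0.6  0.1 -1. ] w 55.9 qv 0.004
shift [ 0.0145 -0.0028  0.0135] rows 0.1 twist 0.0012105459720275905 J [ 0.2   0.4   2.22 -0.23  0.35 -0.94]
J [ 0.199   0.4002  2.2158 -0.2272  0.3452 -0.9381] sum -0.1803 qv [-0.001 -0.004  0.    -0.001  0.002 -0.   ] M [ 0.05  0.05 -0.01]
```

Emit:
{"name": "move_arm", "arguments": {"moves": [[-0.01,0,-0.05,0,255],[-0.02,0,-0.1,0,255],[-0.025,0,-0.13,0,255],[-0.025,0,-0.13,0,255],[-0.025,0,-0.13,0,255],[-0.02,0.03,-0.1,0,255],[-0.02,0.1,-0.04,0,255],[-0.02,0.15,0,0,255]]}}

```text
t: 40.4
eef_pos: [487.2, 122.0, 187.6]
orientation: [0.097, 0.114, 0.989, -0.009]
ft_force: [1.8, 0.3, -1.8]
width: 56.0
```

```bash
python3 -c "
from h import *
go(474,318,170,77);js()"
```

```text
t 40.4 pos [487.2 122.  187.6] yaw 76.86 z [ 0.189 -0.04  -0.981] F [ 1.8  0.3 -1.8] w 56.0 qv 0.78
shift [0.2995 0.9389 0.0349] rows 4.9 twist -0.003108285135871193 J [ 0.3   0.16  2.07 -0.14  0.75 -0.94]
J [ 0.3032  0.1632  2.0679 -0.1396  0.7452 -0.9429] sum -0.1654 qv [ 0.675  0.305 -0.445 -0.145  0.185  0.78 ] M [0.04 0.11 0.  ]
```

Emit:
{"name": "move_arm", "arguments": {"moves": [[0.045,0.16,0,0,255],[0.055,0.17,0,0,255],[0.055,0.17,0,0,255],[0.05,0.16,0,0,255],[0.04,0.12,0,0,255],[0.02,0.05,0,0,255],[0,0,0,0,255],[0,0,0,0,255]]}}

```text
t: 41.07
eef_pos: [476.1, 308.0, 180.4]
orientation: [0.1, 0.114, 0.988, -0.007]
ft_force: [-0.7, -0.0, -1.8]
width: 56.0
```

```bash
python3 -c "
from h import *
go(474,321,120,77);js()
d=snap('wrist','w33'); print(w2px(d,[[471.5,321,14],[471.5,321,4],[539,300,14],[492.6,387,14],[405.7,341,14],[448.5,255.8,14]]))"
```

```text
t 41.07 pos [476.1 308.  180.4] yaw 76.92 z [ 0.196 -0.036 -0.98 ] F [-0.7 -0.  -1.8] w 56.0 qv 0.012
shift [0.0844 0.058  0.2914] rows 1.5 twist -0.0017834792335135162 J [ 0.66  0.29  1.92 -0.21  0.81 -0.55]
J [ 0.6562  0.2852  1.9241 -0.2062  0.8076 -0.5518] sum -0.1247 qv [0.012 0.008 0.    0.    0.001 0.003] M [0.02 0.17 0.02]
[[325.83410055 143.84236704]
 [325.34571581 140.65827926]
 [319.28260785 215.04752229]
 [403.98340076 150.02966862]
 [333.04301773  58.73890794]
 [245.92670184 135.55780905]]
```

View pics/w33.png

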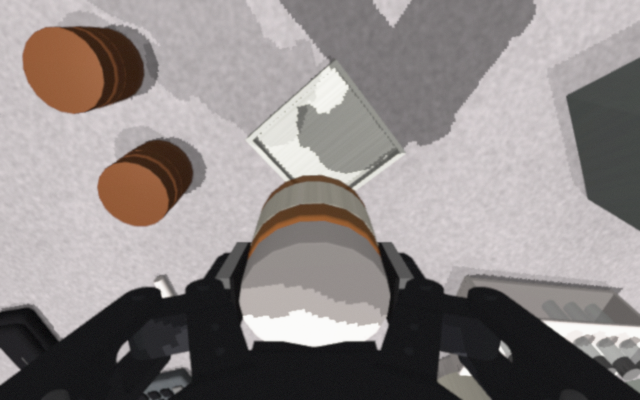

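Emit:
{"name": "move_arm", "arguments": {"moves": [[0.015,0.01,0.06,0,255],[0.025,0.015,0.11,0,255],[0.03,0.015,0.12,0,255],[0.025,0.012,0.11,0,255],[0.02,0.006,0.09,0,255],[0.01,0.002,0.05,0,255],[0,0,0,0,255],[0,0,0,0,255]]}}

```text
t: 41.78
eef_pos: [477.4, 311.8, 62.8]
orientation: [0.1, 0.119, 0.988, -0.008]
ft_force: [0.2, 0.1, -1.1]
width: 56.0
```

```bash
python3 -c "
from h import *
go(477,321.5,48,77);js()"
```

```text
t 41.78 pos [477.4 311.8  62.8] yaw 76.31 z [ 0.195 -0.039 -0.98 ] F [ 0.2  0.1 -1.1] w 56.0 qv 0.016
shift [0.028  0.0462 0.0702] rows 0.4 twist -0.015437844859797817 J [ 0.66  0.47  1.98 -0.28  0.57 -0.44]
J [ 0.6613  0.4727  1.9837 -0.2816  0.5715 -0.4409] sum -0.1137 qv [-0.016  0.016  0.013 -0.005 -0.009  0.001] M [0.06 0.13 0.02]
```

Emit:
{"name": "move_arm", "arguments": {"moves": [[0.007,0.022,0.0,0,255],[0.007,0.022,0.01,0,255],[0,0,0,0,255],[0,0,0,0,255]]}}

```text
t: 42.12
eef_pos: [479.0, 321.7, 63.1]
orientation: [0.101, 0.12, 0.988, -0.006]
ft_force: [0.7, -0.2, -1.3]
width: 55.8
```

```bash
python3 -c "
from h import *
go(477,321.5,48,77);js()
d=snap('wrist','w34'); print(w2px(d,[[473.5,321.5,14],[473.5,321.5,4]]))"
```

```text
t 42.12 pos [479.  321.7  63.1] yaw 76.2 z [ 0.198 -0.037 -0.98 ] F [ 0.7 -0.2 -1.3] w 55.8 qv 0.014
shift [ 0.0243 -0.0042  0.0718] rows 0.4 twist -0.017681087794217218 J [ 0.67  0.48  1.97 -0.28  0.58 -0.43]
J [ 0.6744  0.4794  1.9702 -0.2831  0.5768 -0.4256] sum -0.1152 qv [ 0.007 -0.006 -0.014  0.001  0.     0.004] M [ 0.    0.14 -0.02]
[[310.88492894 208.9165589 ]
 [310.80830508 200.75976614]]
```

View pics/w34.png

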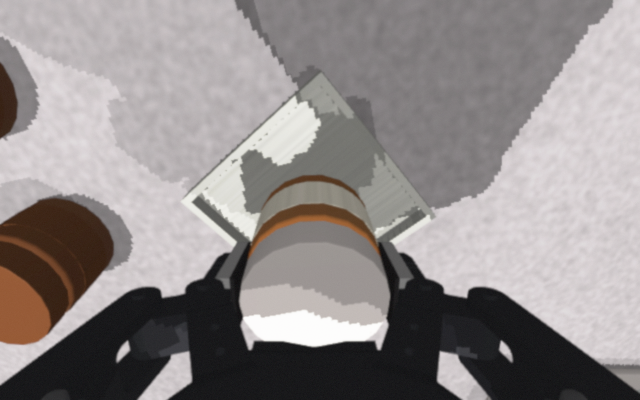

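Emit:
{"name": "move_arm", "arguments": {"moves": [[0.008,-0.002,0.025,0,255],[0.008,-0.002,0.025,0,255],[0.002,0,0.008,0,255],[0,0,0,0,255]]}}

```text
t: 42.5
eef_pos: [478.1, 322.2, 51.3]
orientation: [0.102, 0.12, 0.988, -0.005]
ft_force: [-0.2, -0.5, -1.9]
width: 55.8
```

Emit:
{"name": "move_arm", "arguments": {"moves": [[0.002,0,0.01,0,255]]}}

```text
t: 42.58
eef_pos: [478.2, 322.3, 49.2]
orientation: [0.102, 0.12, 0.988, -0.005]
ft_force: [-0.9, 0.1, -1.5]
width: 55.8
```

Emit:
{"name": "move_arm", "arguments": {"moves": [[0.002,0,0.008,0,255]]}}

```text
t: 42.67
eef_pos: [478.0, 322.2, 47.2]
orientation: [0.102, 0.12, 0.988, -0.005]
ft_force: [-0.2, -0.8, -1.2]
width: 56.0
```

Emit:
{"name": "move_arm", "arguments": {"moves": [[0.001,0,0.006,0,255]]}}

```text
t: 42.75
eef_pos: [478.2, 322.2, 46.4]
orientation: [0.102, 0.12, 0.988, -0.005]
ft_force: [-11.3, -1.9, 32.7]
width: 56.2
```

Contact. Release and rise.

Emit:
{"name": "move_arm", "arguments": {"moves": [[0,0,-0.003,0,255],[0,0,0,0,40],[0,0,0,0,40],[0,0,0,0,40]]}}

```text
t: 43.08
eef_pos: [478.6, 322.7, 47.5]
orientation: [0.103, 0.12, 0.987, -0.005]
ft_force: [-0.0, 0.3, -0.1]
width: 71.8
```

```bash
python3 -c "
from h import *
go(477,321.5,48,77)
d=snap('wrist','w35')"
```

```text
t 43.08 pos [478.6 322.7  47.5] yaw 76.25 z [ 0.201 -0.034 -0.979] F [-0.   0.3 -0.1] w 71.8 qv 0.003
shift [ 0.0059 -0.0075 -0.0039] rows 0.1 twist -0.016575169367852204 J [ 0.68  0.51  1.98 -0.3   0.54 -0.4 ]
```

View pics/w35.png

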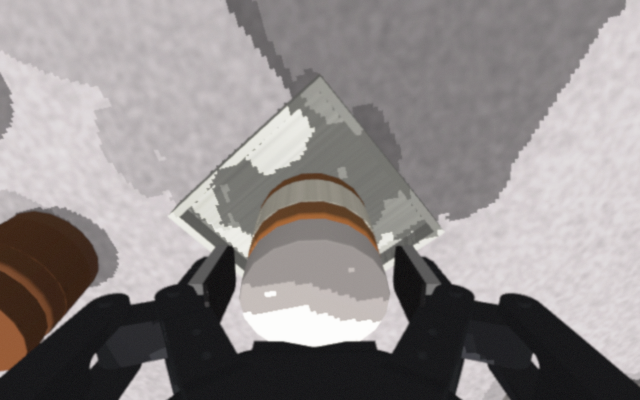

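Emit:
{"name": "move_arm", "arguments": {"moves": [[-0.003,0,-0.04,0,40],[-0.01,0,-0.12,0,40],[-0.01,0,-0.2,0,40],[0,0,-0.2,0,40],[0,0,-0.2,0,40],[0.1,0.05,-0.05,0,40],[0.15,0.05,0,0,40],[0.1,0.05,0,0,40]]}}

```text
t: 43.8
eef_pos: [390.1, 372.6, 204.7]
orientation: [0.102, 0.122, 0.987, -0.003]
ft_force: [0.1, 0.2, 0.2]
width: 72.1
```

Emit:
{"name": "move_arm", "arguments": {"moves": [[0,0,0,0,40],[0,0,0,0,40],[0,0,0,0,40]]}}

```text
t: 44.05
eef_pos: [387.4, 375.0, 206.8]
orientation: [0.103, 0.12, 0.987, -0.002]
ft_force: [0.5, -0.2, -0.1]
width: 72.1
```

```bash
python3 -c "
from h import *
go()
t=snap('top','t40'); s=snap('scene','s40')
crop('t40',160,180,480,250,2.5,'t40c'); crop('s40',250,80,330,160,7,'s40c'); crop('s40',360,240,460,340,6,'s40d'); crop('t40',395,160,475,240,7,'t40e')
for d in (t,s): print(w2px(d,[[487.8,-301.5,125],[487.8,-301.5,83],[475.5,322,64],[475.5,322,4]]))"
```

```text
t 44.05 pos [387.4 375.  206.8] yaw 76.24 z [ 0.202 -0.028 -0.979] F [ 0.5 -0.2 -0.1] w 72.1 qv 0.013
shift [0. 0. 0.] rows 0.0 twist None J [ 0.87  0.22  1.94 -0.23  0.88 -0.32]
[[450.28378673 201.20264596]
 [445.35776488 204.54192474]
 [193.41387241 202.29307599]
 [199.72350488 206.68106856]]
[[286.05435746 111.56333678]
 [286.82485505 122.60227994]
 [413.64373471 296.1107214 ]
 [409.96427354 308.1669335 ]]
```

View pics/t40.png

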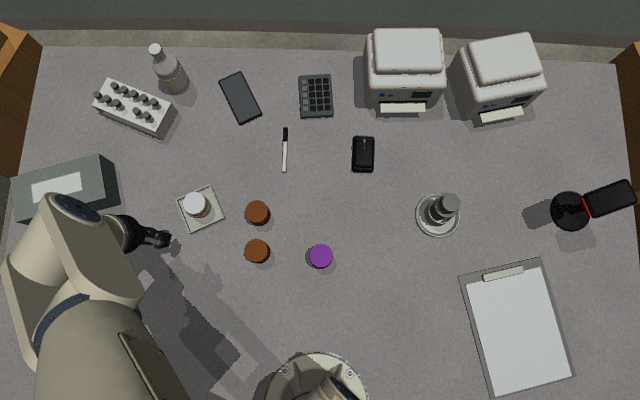

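View pics/s40c.png

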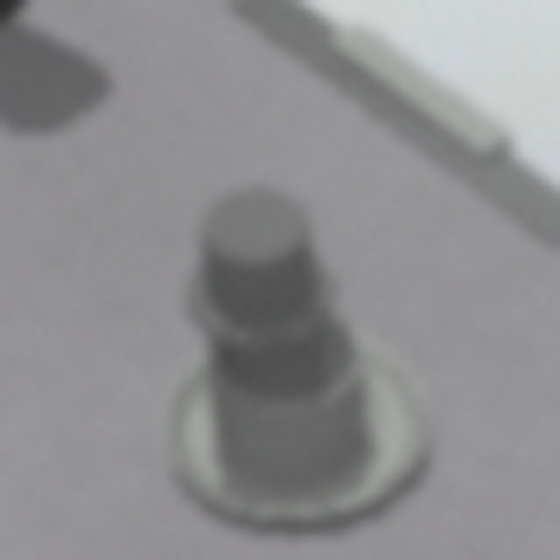

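View pics/s40d.png

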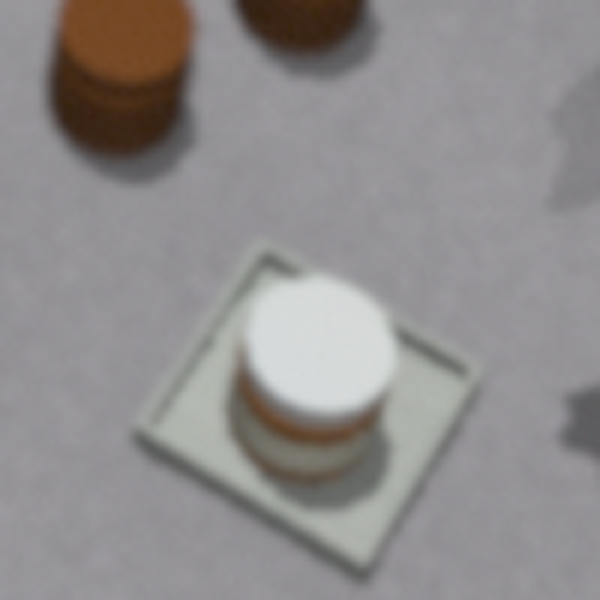

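View pics/t40e.png

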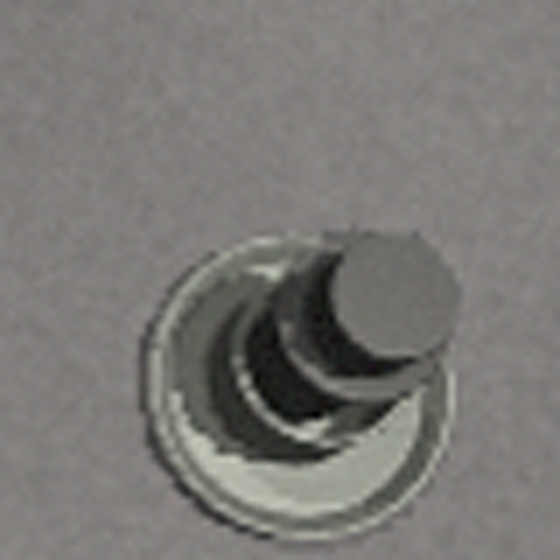

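```bash
python3 -c "
from station import manip
print(manip.sign_off())"
```

```text
the job is handed in; nothing more can be done
None
```

I packed the specimen in the order asked: canister in the round dish, cup in the canister, tube in the cup, and the lid over the tube on the cup's rim. The amber jar stands in the square dish. The job was handed in at about 44 s of the 123 s allowed, with the gripper clear of everything.

**Final checks:**
- The last top and scene pictures show the stack and the jar upright.
- The lid's top is within about 1.5 px of where a seated lid would appear in both views.
- The mouse and marker show no visible movement. I left the brown and purple jars alone.

**Did not go smoothly or disagreed:**
- **Cup:** The first insertion stalled, so I lifted it and tried again. On the second try the wrist force read 68 N for a moment as it bottomed, under the 120 N limit. I put it down to the cup's base rather than the gripper's body, but that is my reading of the force and moment, not something I measured. The cup sits off-centre, near the canister's outer wall.
- **Other contact forces:** Setting down the lid read about 20 N and the jar about 33 N.
- **Tool tilt:** The tool leaned gradually to about 11° over the run, and I found no way to correct it. Pieces were gripped and released at nearly the same lean, so they stayed within about 1–2° of upright.
- **Cameras:** The top and scene cameras disagreed by about 4–6 mm, so I averaged them and checked with the wrist camera.

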